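# Set the holding rack and stand the repaired phones in it

### The job

First turn the knob of the holding rack, in small turns, until the pointer of its sliding wall lies on the thick mark, and leave it set there. Then stand every phone that lies on the bench upright on a short end in a slot of the rack, one to a slot and right down on the rack's floor; lower them in, do not let them drop. Leave the parts tray, screwdriver and jar where they are.

Things in the scene. Friction and masses are not known exactly. Their poses are not given: they have to be found in the camera images.
- phone1_c (a point): Compact mobile phone, a rigid black slab 58 mm wide (its x), 115 mm long (its y), 10 mm thick (its z, out of the screen), about 0.13 kg, at first lying screen up on the bench; this point is its centre, 5 mm over the bench when flat. All phones are alike; either short end may go down in the rack. May be absent (None).
- phone2_c (a point): Compact mobile phone, a rigid black slab 58 mm wide (its x), 115 mm long (its y), 10 mm thick (its z, out of the screen), about 0.13 kg, at first lying screen up on the bench; this point is its centre, 5 mm over the bench when flat. All phones are alike; either short end may go down in the rack. May be absent (None).
- phone3_c (a point): Compact mobile phone, a rigid black slab 58 mm wide (its x), 115 mm long (its y), 10 mm thick (its z, out of the screen), about 0.13 kg, at first lying screen up on the bench; this point is its centre, 5 mm over the bench when flat. All phones are alike; either short end may go down in the rack. May be absent (None).
- phone4_c (a point): Compact mobile phone, a rigid black slab 58 mm wide (its x), 115 mm long (its y), 10 mm thick (its z, out of the screen), about 0.13 kg, at first lying screen up on the bench; this point is its centre, 5 mm over the bench when flat. All phones are alike; either short end may go down in the rack. May be absent (None).
- rack: Holding rack fixed to the bench: aluminium plate 12 mm thick, 150 (x) by 290 mm (y); origin in its underside. Two grey walls along y (-53 to +112 mm), tops 72 mm over the bench; fixed wall's inner face at x = +33 mm, sliding wall on the -x side. 14 mm long teeth on both leave five slots 15 mm wide in y, 30 mm apart. A phone stands with its faces square to y, its long sides between the teeth.
- rack_slot0 (a point): Slot 0 of the rack: the middle of its floor, 12 mm over the bench, midway between the walls once the pointer is on the mark (phone centre then stands 57.5 mm above it); axes as the rack's. Slot 0 is next to the knob, slot 4 furthest from it.
- rack_slot1 (a point): Slot 1 of the rack: the middle of its floor, 12 mm over the bench, midway between the walls once the pointer is on the mark (phone centre then stands 57.5 mm above it); axes as the rack's. Slot 0 is next to the knob, slot 4 furthest from it.
- rack_slot2 (a point): Slot 2 of the rack: the middle of its floor, 12 mm over the bench, midway between the walls once the pointer is on the mark (phone centre then stands 57.5 mm above it); axes as the rack's. Slot 0 is next to the knob, slot 4 furthest from it.
- rack_slot3 (a point): Slot 3 of the rack: the middle of its floor, 12 mm over the bench, midway between the walls once the pointer is on the mark (phone centre then stands 57.5 mm above it); axes as the rack's. Slot 0 is next to the knob, slot 4 furthest from it.
- rack_slot4 (a point): Slot 4 of the rack: the middle of its floor, 12 mm over the bench, midway between the walls once the pointer is on the mark (phone centre then stands 57.5 mm above it); axes as the rack's. Slot 0 is next to the knob, slot 4 furthest from it.
- rack_mark (a point): The mark: a thick black line 3 mm wide, the longest on the white scale between knob and walls, at rack x = -33, y = -65 mm; axes as the rack's. With the pointer on it the walls are 66 mm apart.
- fence_pointer (a point): Tip of the dark steel pointer on the sliding wall, in line with that wall's inner face; it moves along the scale in the rack's -x direction as the wall opens. Axes as the rack's.
- knob (a joint): Rotary knob that drives the sliding wall through a rack and pinion: value in rad, grows clockwise seen from above, 0 to 6.28; each rad clockwise opens the wall by 8 mm (-x of the rack). At the start the walls are too close together. Turns with 0.06 N m of friction and stays where it is left.
- knob_grip (a point): On the knob's vertical axis at the height to grip its bar, 49 mm over the bench; the bar's long direction is this frame's x, and the point turns with the knob. The bar is 38 mm long, 14 mm wide, its top 7 mm above this point and 32 mm tall.
- parts_tray: Bystander: white divided parts tray 80 by 140 by 30 mm, origin under its centre.
- driver: Bystander: screwdriver 150 mm long, lying.
- jar: Bystander: small jar, 44 mm across, 45 mm high, origin under its centre.
Not all that is in view belongs to the job. Leave any green or red look-alike of the part that bears phone4_c alone.

How it is judged:
By the outcome, as a careful person would: the job done as asked, in the order asked, and still so for the second after the job is handed in, with the robot touching nothing.
Of phone1, phone2, phone3, phone4 only 3 to 4 are there at a start; the rules pass over those that are not, and their reading is None.
At some moment in a run one of phone1, phone2, phone3, phone4 may be knocked a few centimetres aside while the robot is not near it.
It also fails if it takes over 210 s, if anything falls off the work surface, if the arm or the gripper's body presses on something with over 40 N, if the wrist force passes 120 N, or if a joint passes its speed limit or range.

### The arm

A 7-joint arm with a two-finger parallel gripper is mounted at the origin on the work surface. World frame = base frame: x ahead of the robot, y to its left, z up, the work surface at z = 0. Lengths are in m, angles in rad, forces in N, time in s.
With the tool pointing down it reaches from about 0.425 to 0.825 m from the base axis. Payload 3.6 kg.
Tool frame: the origin (TCP) lies at the centre of the arm's flange, where the gripper is bolted on; the fingertips stand bot.nose_length ahead of it and the grasp point (between the pads) lies 167 mm ahead of it (bot.nose_length is the distance from the TCP to the fingertips, in m); z points along the fingers, y is the line along which they close (so a half turn about z gives the same grasp; the last joint's range is limited). The gripper opens to 93 mm and grips with 3 to 60 N. Pads are 15 mm wide; open, the fingers measure 128 mm over their backs; the gripper's body (75 mm by 188 mm) begins 65 mm behind the grasp point.
Start: joints at [1.306, 0.615, -0.013, 1.423, 0.008, 1.103, -0.04], TCP at [0.153, -0.632, 0.405] pointing down, gripper open.
Joint ranges: [-3.12, 3.12], [-0.3, 2.06], [-1.34, 1.32], [0.26, 2.42], [-1.36, 4.5], [0.01, 1.98], [-2.84, 2.84]. Speed limits (rad/s): [2.79, 2.79, 3.14, 3.14, 3.14, 3.14, 3.14].

### API

Orientations are given as a unit quaternion [w, x, y, z].
In Python, from workcell import bot gives the robot as it stands. The module is installed in compiled form; this text tells all that it offers.
- The arm moves only by the tool servo_tool, never from a script. Its arguments are lists of equal length, an entry for each row: "twist": the turn, a rotation vector about the world's x, y, z in rad, a list of three; "dp": the shift along the world's x, y, z in m, a list of three; "jaw": the gripper command: -1 is shut, 1 is fully open, values between are in proportion. In form: {"twist": [[ax, ay, az], ...], "dp": [[tx, ty, tz], ...], "jaw": [jaw, ...]}. A call has exactly 8 rows; each row shifts and turns the commanded pose from where the row before left it; what a row does not reach is not made up. A row lasts 1/12 s, in which the tool goes at most 41.7 mm and 7.16 degrees, less where a joint would pass 70% of its speed; a pose out of reach is approached as far as the arm can. A call with a gripper value outside its range is refused whole. The fingers move at their own pace and stop on an object; the grip force is fixed at half the most. Time passes only in rows, so rows that do not move let the fingers close, or fill a call up. It gives the time, the measured TCP pose, the force, the opening and the grip force at its end, in the units of the state.
- bot.state(): the state, without advancing time (a new reading comes with each control period).
- bot.grab_frame(name): name is "scene" or "top" or "wrist"; returns the picture (480x640x3 uint8, blue, green, red); there is no depth.
- bot.camera_info(name): a dict with "mtx" (3x3 intrinsics, pixels), "R" (3x3) and "t" (3): a world point X has camera coordinates R X + t; the wrist camera has in their place "mount" (4x4, takes a point from camera to tool coordinates, whose origin is the TCP and whose axes are the flange's). Camera axes: x right, y down, z forward; pixel columns grow to the right and rows downward; lengths in m; the calibration is good to about 2 mm. A picture is of the moment at which its call begins: read the wrist's pose just before it. camera_info takes no time and is no camera call.
- bot.job_done(): hands the job in; it is judged then, once.
The state is a dict: "time_s": time; "q": joint angles; "dq": joint speeds; "tau": joint torques, N m; "ee_pos": TCP position; "tcp_rot": TCP orientation; "ft_force": force on the tool from outside, world axes, zero at the start; "wrist_torque": the same for the moment, N m; "gripper_width": opening from 0.0 (shut) to 1.0 (fully open); "grasp_force": force on a finger pad.
Only numpy, scipy, OpenCV 4.12 (cv2) and the standard library are available. Lean on these libraries where they do the work, as an engineer would, in place of code of your own. Each camera call takes 0.05 s, during which the arm holds its last target. There are 200 camera calls.

## Working session

There is one attempt and no reset: what is moved stays moved. The work goes in short steps, Python scripts to look and compute and a tool call to move; the robot and the scene stay as the last step left them, time stands still between calls to the robot, and variables do not carry over. Pictures are saved under pics/ and viewed, at most 14 in all, crops included, and the job is handed in when it is done.

Besides the shell and the picture viewer there is one more tool, called after "Emit:" by a JSON object that holds its "method" and its "body", one argument or row to a line. servo_tool: Moves the arm, as the interface text tells. Its arguments: {"type":"object","properties":{"twist":{"type":"array"},"dp":{"type":"array"},"jaw":{"type":"array"}},"required":["twist","dp","jaw"]}

```bash
mkdir -p pics; python3 - <<'E'
from workcell import bot
import cv2
print(bot.state(), bot.nose_length)
for n in("top","scene"):
    cv2.imwrite(f"pics/{n}0.png",bot.grab_frame(n)); print(n,bot.camera_info(n))
print(bot.camera_info("wrist"))
E
```

```text
{'time_s': 0.0, 'q': array([ 1.30651125,  0.61590102, -0.01254452,  1.42485091,  0.00812006,
        1.10340514, -0.0404097 ]), 'dq': array([-0.00077361,  0.00032313,  0.00043819,  0.00012814, -0.00020882,
       -0.0005102 , -0.00011535]), 'tau': array([ 1.38961848e-03, -4.58924246e+01,  2.09302912e-01, -1.65744781e+01,
       -6.11828500e-02,  2.05330312e-02,  2.31330732e-04]), 'ee_pos': array([ 0.15301804, -0.63141723,  0.40360851]), 'tcp_rot': array([-1.24161901e-03,  9.92939414e-01,  1.18615938e-01, -1.96015507e-04]), 'ft_force': array([-0.13970154, -0.52448167,  0.99779607]), 'wrist_torque': array([ 0.00430688,  0.00101999, -0.01183985]), 'grasp_force': 0.0, 'gripper_width': 0.9980897678896704} 0.1861
top {'mtx': array([[447.25524166,   0.        , 320.9867072 ],
       [  0.        , 447.25524166, 232.73513966],
       [  0.        ,   0.        ,   1.        ]]), 'R': array([[ 0.00518307, -0.9999678 , -0.00612727],
       [-0.98992646, -0.00426387, -0.14151827],
       [ 0.14148759,  0.00679905, -0.98991668]]), 't': array([-0.06512837,  0.61296185,  1.21742122])}
scene {'mtx'
[... 174 characters left out ...]
3647426,  0.89963288,  0.01228393],
       [ 0.75564379, -0.35913606, -0.54774424],
       [-0.48835712,  0.24835854, -0.83655565]]), 't': array([-0.18173225, -0.42641964,  1.51681816])}
{'mtx': array([[430.32315202,   0.        , 317.83766163],
       [  0.        , 430.32315202, 238.65072337],
       [  0.        ,   0.        ,   1.        ]]), 'mount': array([[-1.39992491e-03, -9.68949694e-01, -2.47253979e-01,
         6.90232896e-02],
       [ 9.99998717e-01, -1.54901872e-03,  4.08479179e-04,
         6.46143664e-04],
       [-7.78796818e-04, -2.47253090e-01,  9.68950619e-01,
         1.89631140e-02],
       [ 0.00000000e+00,  0.00000000e+00,  0.00000000e+00,
         1.00000000e+00]])}
```

View pics/top0.png

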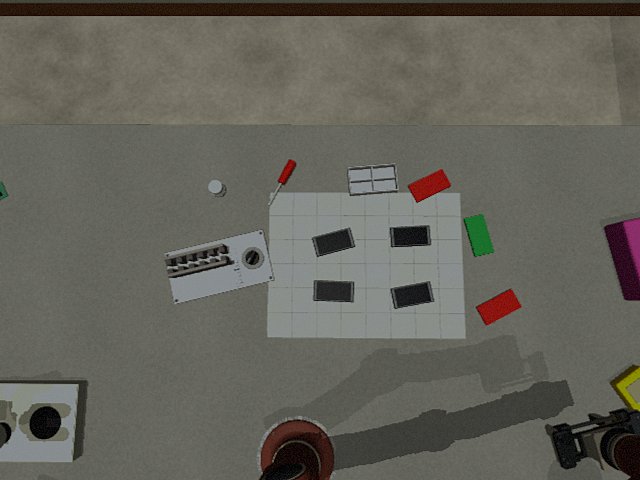

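View pics/scene0.png

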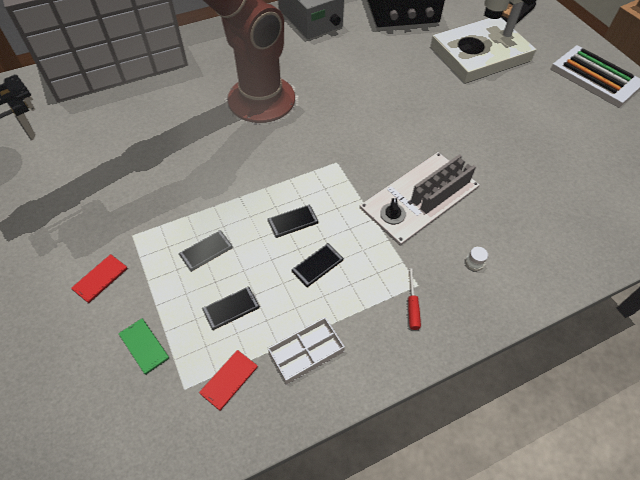

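The top view shows four black phones on the mat at (333,242), (410,236), (333,291) and (412,295). The rack is at about (220,267) and the knob at (253,257). The red and green slabs, tray (373,180), driver and jar are bystanders. The scene view agrees.

```bash
cat > h.py <<'E'
from workcell import bot
import cv2, numpy as np
from scipy.spatial.transform import Rotation as Ro
def cam(name):
    i=bot.camera_info(name)
    if name=="wrist":
        s=bot.state(); q=s["tcp_rot"]; R=Ro.from_quat([q[1],q[2],q[3],q[0]]).as_matrix()
        M=i["mount"]; Rw=R@M[:3,:3]; c=R@M[:3,3]+s["ee_pos"]
        return i["mtx"],Rw.T,-Rw.T@c
    return i["mtx"],i["R"],i["t"]
def ray(C,uv,z):
    K,R,t=C; uv=np.atleast_2d(uv).astype(float)
    d=np.c_[uv,np.ones(len(uv))]@np.linalg.inv(K).T@R; c=-R.T@t
    return c+d*((z-c[2])/d[:,2])[:,None]
def proj(C,X):
    K,R,t=C; p=(np.atleast_2d(X)@R.T+t)@K.T; return p[:,:2]/p[:,2:]
def snap(name):
    C=cam(name); return C,bot.grab_frame(name)
def phones(C,img,z=.009,lo=.035,hi=.13):
    "dark rectangles of phone size -> list of (xy, yaw of long axis, size)"
    m=(img.max(2)<75).astype(np.uint8)*255
    m=cv2.morphologyEx(m,cv2.MORPH_CLOSE,np.ones((5,5)))
    out=[]
    for c in cv2.findContours(m,cv2.RETR_EXTERNAL,cv2.CHAIN_APPROX_NONE)[0]:
        if len(c)<40: continue
        P=ray(C,c[:,0],z)[:,:2]
        (x,y),(a,b),_=r=cv2.minAreaRect((P*1000).astype(np.float32)); a,b=sorted((a,b))
        if 45<a<72 and 95<b<130:
            B=cv2.boxPoints(r); e=[B[1]-B[0],B[2]-B[1]]; e=max(e,key=np.linalg.norm)
            out.append((np.round([x/1000,y/1000],4),round(np.degrees(np.arctan2(e[1],e[0]))%180,1),(round(a),round(b))))
    return out
E
python3 - <<'E'
from h import *
C=cam("top"); img=cv2.imread("pics/top0.png")
for p in phones(C,img): print(p)
print("knob",ray(C,[253,257],.049)); 
# rack plate: bright, low saturation region near (220,267)
hsv=cv2.cvtColor(img,cv2.COLOR_BGR2HSV)
g=img.min(2); print(img[290,215],img[310,300],img[300,150])
roi=np.zeros(g.shape,np.uint8); roi[225:312,158:278]=1
m=((g>165)&(roi>0)).astype(np.uint8)*255
cv2.imwrite("pics/rk.png",cv2.resize(np.hstack([img[220:312,155:285],cv2.merge([m]*3)[220:312,155:285]]),None,fx=3,fy=3,interpolation=cv2.INTER_NEAREST))
E
```

```text
(array([ 0.442 , -0.3204]), np.float32(100.7), (57, 114))
(array([ 0.4513, -0.0979]), np.float32(87.5), (57, 113))
(array([ 0.5914, -0.097 ]), np.float32(105.2), (56, 113))
(array([ 0.6093, -0.3191]), np.float32(93.3), (57, 114))
knob [[0.54332523 0.12689356 0.049     ]]
[149 145 139] [141 142 136] [ 95 103 102]
```

View pics/rk.png

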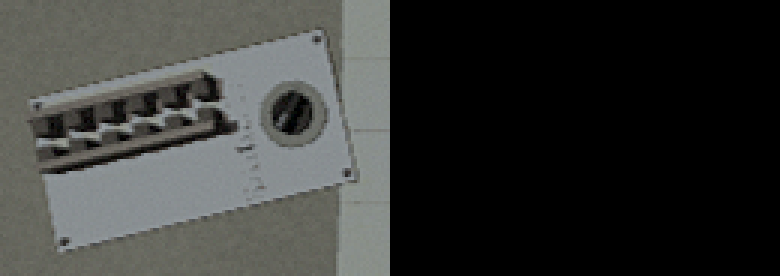

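The crop shows the rack plate's corners at about (27,100), (322,29), (357,180) and (58,252) in crop pixels. The pointer tip is near (237,127), the thick mark near (246,148) and the knob centre near (293,112).

```bash
python3 - <<'E'
from h import *
C=cam("top")
c=np.array([[27,100],[322,29],[357,180],[58,252]])/3+[155,220]-.33
P=ray(C,c,.012)[:,:2]; print(P.round(4)); print([np.linalg.norm(P[i]-P[i-1]).round(4) for i in range(4)])
o=P.mean(0); ey=(P[0]-P[1])+(P[3]-P[2]); ey/=np.linalg.norm(ey); ex=np.array([ey[1],-ey[0]])
print("o",o,"yaw",np.degrees(np.arctan2(ex[1],ex[0])))
for n,uv,z in(("knob",[293,112],.05),("ptr",[237,127],.02),("mark",[246,148],.0125),("marktext",[246,148],.02)):
    X=ray(C,np.array(uv)/3+[155,220]-.33,z)[0,:2]; print(n,X,"rack",(X-o)@ex,(X-o)@ey)
s=bot.state();q=s["tcp_rot"];print(Ro.from_quat([q[1],q[2],q[3],q[0]]).as_matrix().round(3))
E
```

```text
[[0.5569 0.3904]
 [0.627  0.1088]
 [0.4821 0.0721]
 [0.4131 0.3531]]
[np.float64(0.1486), np.float64(0.2901), np.float64(0.1494), np.float64(0.2894)]
o [0.5197513  0.23111174] yaw 13.88759989703378
knob [0.54322005 0.12858341] rack -0.0018259155425010666 -0.10516418786042595
ptr [0.53131542 0.18624173] rack 0.00045647457643750055 -0.046333985736484194
mark [0.51189876 0.17851274] rack -0.02024769956875646 -0.049176691615863175
marktext [0.51144709 0.17705083] rack -0.021037049551213913 -0.050487458807303064
[[ 0.972  0.236 -0.001]
 [ 0.236 -0.972  0.002]
 [-0.    -0.002 -1.   ]]
```

Emit:
{"method": "servo_tool", "body": {
  "twist": [
    [0,0,0],
    [0,0,0],
    [0,0,0],
    [0,0,0],
    [0,0,0],
    [0,0,0],
    [0,0,0],
    [0,0,0]
  ],
  "dp": [
    [0.038,0.02,0],
    [0.038,0.02,0],
    [0.038,0.02,0],
    [0.038,0.02,0],
    [0.038,0.02,0],
    [0.038,0.02,0],
    [0.038,0.02,0],
    [0.038,0.02,0]
  ],
  "jaw": [1,1,1,1,1,1,1,1]
}}

```text
time_s: 0.77
ee_pos: [0.4496, -0.4751, 0.4043]
tcp_rot: [-0.0, 0.993, 0.119, -0.0]
ft_force: [0.7, -0.7, -0.3]
gripper_width: 1.0
grasp_force: 0.0
```

Emit:
{"method": "servo_tool", "body": {
  "twist": [
    [0,0,0],
    [0,0,0],
    [0,0,0],
    [0,0,0],
    [0,0,0],
    [0,0,0],
    [0,0,0],
    [0,0,0]
  ],
  "dp": [
    [0.003,0.04,0],
    [0.003,0.04,0],
    [0.003,0.04,0],
    [0.003,0.04,0],
    [0.003,0.04,0],
    [0.003,0.04,0],
    [0.003,0.04,0],
    [0.003,0.04,0]
  ],
  "jaw": [1,1,1,1,1,1,1,1]
}}

```text
time_s: 1.43
ee_pos: [0.4717, -0.1545, 0.4046]
tcp_rot: [-0.0, 0.993, 0.119, -0.0]
ft_force: [0.3, -0.1, -0.3]
gripper_width: 1.002
grasp_force: 0.0
```

Emit:
{"method": "servo_tool", "body": {
  "twist": [
    [0,0,0],
    [0,0,0],
    [0,0,0],
    [0,0,0],
    [0,0,0],
    [0,0,0],
    [0,0,0],
    [0,0,0]
  ],
  "dp": [
    [0.005,0.04,0],
    [0.005,0.04,0],
    [0.005,0.04,0],
    [0.005,0.04,0],
    [0.005,0.04,0],
    [0.005,0.04,0],
    [0.005,0.04,0],
    [0,0,0]
  ],
  "jaw": [1,1,1,1,1,1,1,1]
}}

```text
time_s: 2.1
ee_pos: [0.5063, 0.1336, 0.4046]
tcp_rot: [-0.004, 0.992, 0.126, 0.001]
ft_force: [-0.0, 2.1, 0.7]
gripper_width: 0.996
grasp_force: 0.0
```

```bash
python3 - <<'E'
from h import *
C,im=snap("wrist"); s=bot.state(); print(s["q"],s["ee_pos"],s["time_s"])
cv2.imwrite("pics/w1.png",im); np.save("C1.npy",np.array(C,dtype=object),allow_pickle=True)
E
```

```text
[-0.2019714   0.42062855 -0.12756051  1.78829077  0.06053257  0.93630991
 -1.67692183] [0.50646503 0.12912031 0.40434329] 2.15Traceback (most recent call last):
  File "<stdin>", line 3, in <module>
ValueError: could not broadcast input array from shape (3,3) into shape (3,)
```

View pics/w1.png

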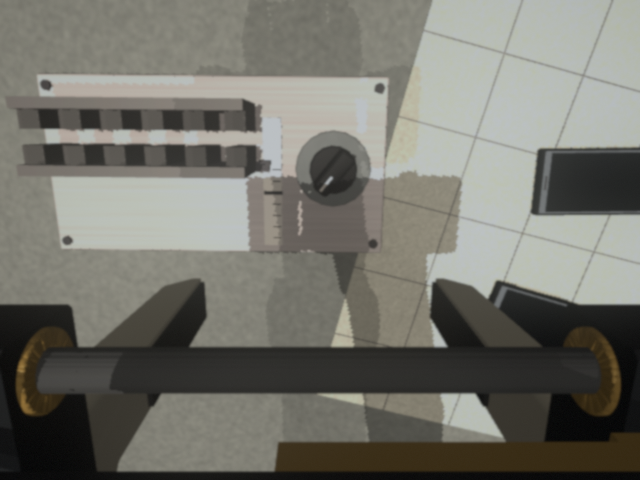

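The wrist view shows the rack. The thick mark is at about (273,193), the knob bar runs from (318,190) to (352,150), and the plate corners are near (38,74), (388,78), (383,252) and (61,249). I'll measure again now the arm has settled.

```bash
python3 - <<'E'
from h import *
import pickle
C,im=snap("wrist"); s=bot.state(); print(s["q"],s["ee_pos"],s["tcp_rot"],s["time_s"])
pickle.dump((C,im),open("w2.pkl","wb"))
cv2.imwrite("pics/w2.png",cv2.resize(im[60:260,240:400],None,fx=3.75,fy=3,interpolation=cv2.INTER_CUBIC)[:600,:600])
cv2.imwrite("pics/w2.png",cv2.resize(im[70:250,230:400],None,fx=3.3,fy=3.3,interpolation=cv2.INTER_CUBIC))
E
```

```text
[-0.198931    0.41994597 -0.12368205  1.78973915  0.06167177  0.93670968
 -1.67649817] [0.50669876 0.12573549 0.40420902] [-2.18590950e-04  9.92635064e-01  1.21141451e-01 -5.74244361e-04] 2.2
```

View pics/w2.png

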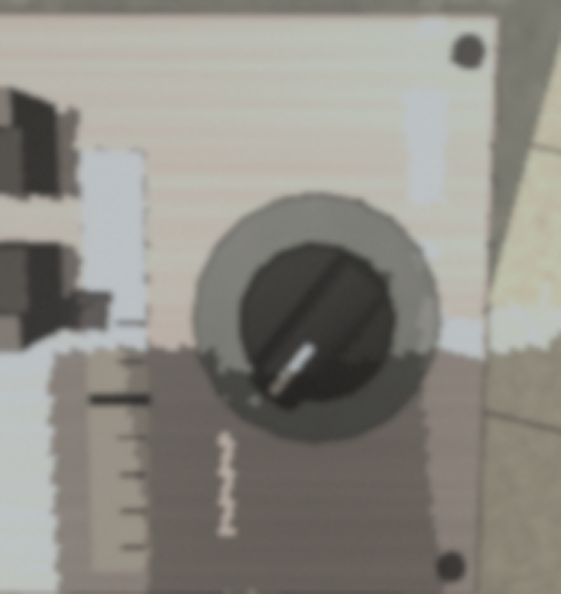

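```bash
python3 - <<'E'
from h import *
import pickle
C,im=pickle.load(open("w2.pkl","rb"))
f=lambda c,z:ray(C,np.array([[230+c[0]/3.3,70+c[1]/3.3]])-.35,z)[0,:2]
a=np.radians(13.9)
# plate edges for yaw: long plate corners in w1 pixel approx; use screws TR, BR
for n,c,z in(("TR screw",(469,51),.013),("BR screw",(450,566),.013)): print(n,f(c,z))
tl,bl=ray(C,[[45,85],[67,240]],.013)[:,:2]; print("TL,BL screw",tl,bl)
ey=(tl-f((469,51),.013)); print("yaw",np.degrees(np.arctan2(-ey[0],ey[1])),np.linalg.norm(ey))
ex=np.array([np.cos(a),np.sin(a)]);ey=np.array([-ex[1],ex[0]])
mk=f((120,399),.0125); o=mk+33e-3*ex+65e-3*ey; print("mark",mk,"origin",o)
L=lambda p:np.round([(p-o)@ex*1e3,(p-o)@ey*1e3],1)
for n,c,z in(("markL",(88,399),.0125),("markR",(150,399),.0125),("tick",(130,437),.0125),("tick",(130,547),.0125),("TR",(497,14),.012),("knobdisc",(317,318),.02),("bar",(317,318),.056),
 ("ptr16",(112,310),.016),("ptr25",(112,310),.025),("ptrtop20",(112,292),.02),("ptrbot13",(112,328),.013)): print(n,L(f(c,z)))
print("knob world",f((317,318),.03), "barends",[L(f(c,.056)) for c in((280,398),(380,270),(345,250),(262,385))])
E
```

```text
TR screw [0.6177147  0.11207835]
BR screw [0.48946255 0.08084592]
TL,BL screw [0.55240892 0.37177947] [0.42494092 0.34055997]
yaw 14.115224674009525 0.26778632662108853
mark [0.51185024 0.17739691] origin [0.52826906 0.24842101]
markL [-33.  -56.6]
markR [-33.  -72.9]
tick [-43.1 -67.4]
tick [-73.2 -66.7]
TR [  62.8 -160.6]
knobdisc [ -11.  -116.6]
bar [  -8. -116.]
ptr16 [ -9.6 -64. ]
ptr25 [ -8.9 -65.1]
ptrtop20 [ -4.7 -64.6]
ptrbot13 [-14.4 -63.5]
knob world [0.54634525 0.13292908] barends [array([ -26.5, -107.6]), array([   2.8, -130.3]), array([   7.2, -122.3]), array([ -23.5, -103.4])]
```

Emit:
{"method": "servo_tool", "body": {
  "twist": [
    [0,0,0.102],
    [0,0,0.102],
    [0,0,0.102],
    [0,0,0.102],
    [0,0,0.102],
    [0,0,0.102],
    [0,0,0.102],
    [0,0,0.102]
  ],
  "dp": [
    [0.005,0.001,-0.005],
    [0.005,0.001,-0.005],
    [0.005,0.001,-0.005],
    [0.005,0.001,-0.005],
    [0.005,0.001,-0.005],
    [0.005,0.001,-0.005],
    [0.005,0.001,-0.005],
    [0.003,0,-0.005]
  ],
  "jaw": [0,0,0,0,0,0,0,0]
}}

```text
time_s: 2.87
ee_pos: [0.5457, 0.1282, 0.3641]
tcp_rot: [0.001, 0.864, 0.503, -0.001]
ft_force: [0.2, -0.8, -1.0]
gripper_width: 0.517
grasp_force: 0.0
```

Emit:
{"method": "servo_tool", "body": {
  "twist": [
    [0,0,0.102],
    [0,0,0.102],
    [0,0,0.102],
    [0,0,0.102],
    [0,0,0.102],
    [0,0,0.102],
    [0,0,0.102],
    [0,0,0.102]
  ],
  "dp": [
    [0,0,-0.005],
    [0,0,-0.005],
    [0,0,-0.005],
    [0,0,-0.005],
    [0,0,-0.005],
    [0,0,-0.005],
    [0,0,-0.005],
    [0,0,-0.005]
  ],
  "jaw": [0,0,0,0,0,0,0,0]
}}

```text
time_s: 3.53
ee_pos: [0.5453, 0.1279, 0.324]
tcp_rot: [0.0, 0.593, 0.805, -0.001]
ft_force: [-0.2, 0.3, 1.1]
gripper_width: 0.5
grasp_force: 0.0
```

Emit:
{"method": "servo_tool", "body": {
  "twist": [
    [0,0,0.102],
    [0,0,0.102],
    [0,0,0.102],
    [0,0,0.102],
    [0,0,0.102],
    [0,0,0.102],
    [0,0,0.102],
    [0,0,0.102]
  ],
  "dp": [
    [0,0,0],
    [0,0,0],
    [0,0,0],
    [0,0,0],
    [0,0,0],
    [0,0,0],
    [0,0,0],
    [0,0,0]
  ],
  "jaw": [0,0,0,0,0,0,0,0]
}}

```text
time_s: 4.2
ee_pos: [0.5453, 0.1279, 0.3242]
tcp_rot: [-0.0, 0.225, 0.974, -0.001]
ft_force: [-0.7, -0.1, 0.2]
gripper_width: 0.5
grasp_force: 0.0
```

Emit:
{"method": "servo_tool", "body": {
  "twist": [
    [0,0,0],
    [0,0,0],
    [0,0,0],
    [0,0,0],
    [0,0,0],
    [0,0,0],
    [0,0,0],
    [0,0,0]
  ],
  "dp": [
    [0,0,0],
    [0,0,0],
    [0,0,0],
    [0,0,0],
    [0,0,0],
    [0,0,0],
    [0,0,0],
    [0,0,0]
  ],
  "jaw": [0,0,0,0,0,0,0,0]
}}

```text
time_s: 4.87
ee_pos: [0.5451, 0.1307, 0.3248]
tcp_rot: [0.0, 0.226, 0.974, -0.0]
ft_force: [0.7, 0.3, -0.4]
gripper_width: 0.504
grasp_force: 0.0
```

```bash
python3 - <<'E'
from h import *
import pickle
C,im=snap("wrist"); s=bot.state(); print(s["q"],s["ee_pos"],s["tcp_rot"],s["time_s"])
pickle.dump((C,im),open("w3.pkl","wb"))
cv2.imwrite("pics/w3.png",im)
print(proj(C,[[.546,.133,.056],[.5447,.131,.056]]))
E
```

```text
[ 0.18991404  0.67620372 -0.75622387  1.76966933  0.56696942  0.92684827
  0.3055829 ] [0.54507822 0.13068438 0.32477834] [ 3.43316111e-05  2.25895139e-01  9.74151623e-01 -3.08378974e-05] 4.9167
[[322.40315973 243.58192308]
 [318.46249438 243.12539718]]
```

View pics/w3.png

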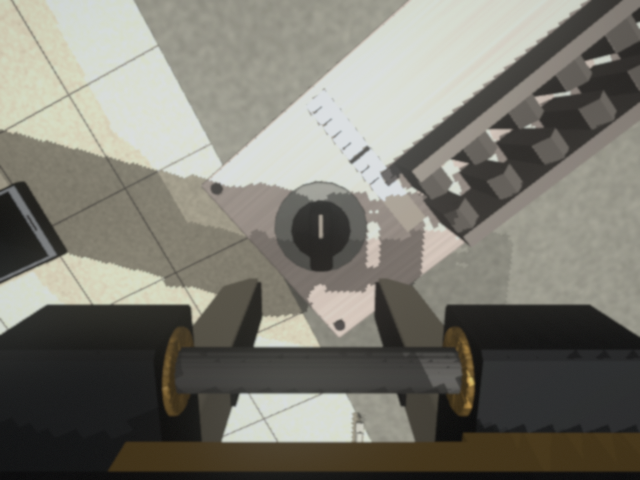

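The knob's white line is vertical in the image at u≈320 (rows 215–238). The disc is centred near (321,227) and the fingers are symmetric about u≈319, so the bar is aligned with the jaws.

```bash
python3 - <<'E'
from h import *
import pickle
C,im=pickle.load(open("w3.pkl","rb"))
for z in(.012,.024): print(ray(C,[321,227],z))
print(ray(C,[320,245],.056), "mark",ray(C,[360,155],.0125),"scr",ray(C,[[216,188],[340,325]],.013))
E
```

```text
[[0.54556685 0.13259336 0.012     ]]
[[0.54308108 0.1337233  0.024     ]]
[[0.54615554 0.13131509 0.056     ]] mark [[0.51257107 0.17785061 0.0125    ]] scr [[0.48927402 0.08042551 0.013     ]
 [0.61837469 0.11259625 0.013     ]]
```

Emit:
{"method": "servo_tool", "body": {
  "twist": [
    [0,0,0],
    [0,0,0],
    [0,0,0],
    [0,0,0],
    [0,0,0],
    [0,0,0],
    [0,0,0],
    [0,0,0]
  ],
  "dp": [
    [0,0.001,-0.015],
    [0,0,-0.015],
    [0,0,-0.015],
    [0,0,-0.015],
    [0,0,-0.015],
    [0,0,-0.015],
    [0,0,-0.01],
    [0,0,-0.004]
  ],
  "jaw": [0,0,0,0,0,0,0,0]
}}

```text
time_s: 5.58
ee_pos: [0.5448, 0.1314, 0.2193]
tcp_rot: [-0.001, 0.226, 0.974, -0.001]
ft_force: [0.7, 0.6, -0.1]
gripper_width: 0.503
grasp_force: 0.0
```

Emit:
{"method": "servo_tool", "body": {
  "twist": [
    [0,0,0],
    [0,0,0],
    [0,0,0],
    [0,0,0],
    [0,0,0],
    [0,0,0],
    [0,0,0],
    [0,0,0]
  ],
  "dp": [
    [0,0,0],
    [0,0,0],
    [0,0,0],
    [0,0,0],
    [0,0,0],
    [0,0,0],
    [0,0,0],
    [0,0,0]
  ],
  "jaw": [-0.4,-0.5,-0.6,-0.7,-0.8,-1,-1,-1]
}}

```text
time_s: 6.25
ee_pos: [0.5455, 0.132, 0.2214]
tcp_rot: [0.001, 0.226, 0.974, 0.001]
ft_force: [0.5, 1.1, 3.1]
gripper_width: 0.148
grasp_force: 30.0
```

```bash
python3 - <<'E'
from h import *
s=bot.state(); print(s)
E
```

```text
{'time_s': 6.25, 'q': array([ 0.11639151,  0.80791644, -0.64119577,  1.84866818,  0.70840807,
        0.7259439 ,  0.18641417]), 'dq': array([-4.15582677e-05,  8.46565217e-05,  1.09540807e-03,  1.16985750e-03,
       -1.30654078e-04,  5.06294443e-04, -5.33474280e-06]), 'tau': array([ 4.70539704e-01, -4.17884374e+01, -6.57306880e+00, -8.41757834e+00,
       -1.29723293e-02,  3.49971559e-01,  2.64218560e-02]), 'ee_pos': array([0.54547211, 0.13201814, 0.22137923]), 'tcp_rot': array([6.62777885e-04, 2.25869251e-01, 9.74157113e-01, 7.49188278e-04]), 'ft_force': array([0.50976063, 1.09338051, 3.14829766]), 'wrist_torque': array([ 0.21343841, -0.28597271, -0.04068054]), 'grasp_force': 29.962854981422424, 'gripper_width': 0.14758146857903762}
```

Emit:
{"method": "servo_tool", "body": {
  "twist": [
    [0,0,-0.075],
    [0,0,-0.075],
    [0,0,-0.075],
    [0,0,-0.075],
    [0,0,-0.075],
    [0,0,-0.075],
    [0,0,-0.075],
    [0,0,-0.075]
  ],
  "dp": [
    [0,0,0],
    [0,0,0],
    [0,0,0],
    [0,0,0],
    [0,0,0],
    [0,0,0],
    [0,0,0],
    [0,0,0]
  ],
  "jaw": [-1,-1,-1,-1,-1,-1,-1,-1]
}}

```text
time_s: 6.92
ee_pos: [0.545, 0.1315, 0.2214]
tcp_rot: [0.0, 0.505, 0.863, -0.0]
ft_force: [-0.6, 0.1, 4.6]
gripper_width: 0.147
grasp_force: 29.9
```

Emit:
{"method": "servo_tool", "body": {
  "twist": [
    [0,0,-0.075],
    [0,0,-0.075],
    [0,0,-0.075],
    [0,0,-0.075],
    [0,0,-0.075],
    [0,0,-0.075],
    [0,0,-0.075],
    [0,0,-0.075]
  ],
  "dp": [
    [0,0,0],
    [0,0,0],
    [0,0,0],
    [0,0,0],
    [0,0,0],
    [0,0,0],
    [0,0,0],
    [0,0,0]
  ],
  "jaw": [-1,-1,-1,-1,-1,-1,-1,-1]
}}

```text
time_s: 7.58
ee_pos: [0.5441, 0.1313, 0.2213]
tcp_rot: [-0.0, 0.738, 0.675, -0.002]
ft_force: [-3.1, -0.0, 7.8]
gripper_width: 0.148
grasp_force: 29.9
```

Emit:
{"method": "servo_tool", "body": {
  "twist": [
    [0,0,-0.075],
    [0,0,-0.075],
    [0,0,-0.075],
    [0,0,-0.075],
    [0,0,-0.075],
    [0,0,-0.075],
    [0,0,-0.075],
    [0,0,-0.075]
  ],
  "dp": [
    [0,0,0],
    [0,0,0],
    [0,0,0],
    [0,0,0],
    [0,0,0],
    [0,0,0],
    [0,0,0],
    [0,0,0]
  ],
  "jaw": [-1,-1,-1,-1,-1,-1,-1,-1]
}}

```text
time_s: 8.25
ee_pos: [0.5434, 0.1317, 0.2214]
tcp_rot: [-0.001, 0.904, 0.427, -0.003]
ft_force: [-4.1, 0.2, 8.4]
gripper_width: 0.145
grasp_force: 29.9
```

Emit:
{"method": "servo_tool", "body": {
  "twist": [
    [0,0,-0.075],
    [0,0,-0.075],
    [0,0,-0.075],
    [0,0,-0.075],
    [0,0,-0.075],
    [0,0,-0.075],
    [0,0,0],
    [0,0,0]
  ],
  "dp": [
    [0,0,0],
    [0,0,0],
    [0,0,0],
    [0,0,0],
    [0,0,0],
    [0,0,0],
    [0,0,0],
    [0,0,0]
  ],
  "jaw": [-1,-1,-1,-1,-1,-1,-1,-1]
}}

```text
time_s: 8.92
ee_pos: [0.543, 0.1323, 0.2214]
tcp_rot: [-0.001, 0.976, 0.217, -0.003]
ft_force: [-5.1, -0.5, 7.6]
gripper_width: 0.15
grasp_force: 30.0
```

```bash
python3 - <<'E'
from h import *
import pickle
C,im=snap("wrist"); s=bot.state(); print(s["q"],s["ee_pos"],s["ft_force"],s["time_s"])
pickle.dump((C,im),open("w4.pkl","wb")); cv2.imwrite("pics/w4.png",im)
print(proj(C,[.5122,.1776,.0125]))
E
```

```text
[-0.25376821  0.71897365 -0.03753815  1.86435634  0.04299041  0.56505267
 -1.45265963] [0.54300435 0.13229286 0.22135029] [-5.80520088  1.33978977  8.44277054] 8.9667
[[202.61423236 296.1133315 ]]
```

View pics/w4.png

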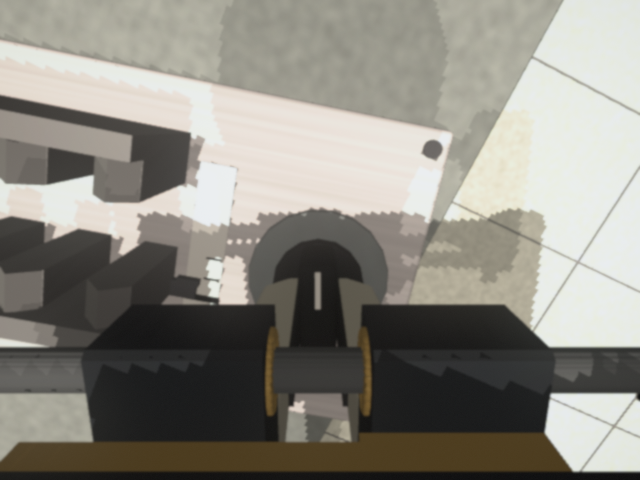

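```bash
python3 - <<'E'
from h import *
import pickle
C,im=pickle.load(open("w4.pkl","rb"))
cv2.imwrite("pics/w4c.png",cv2.resize(im[220:310,140:260],None,fx=6,fy=6,interpolation=cv2.INTER_CUBIC))
a=np.radians(14.0);ex=np.array([np.cos(a),np.sin(a)]);ey=np.array([-ex[1],ex[0]]);o=np.array([.5125,.1776])+.033*ex+.065*ey
for x in(-33,-28,-23): print(x,proj(C,[*(o+ex*x/1e3-ey*.065),.0125]),proj(C,[*(o+ex*x/1e3-ey*.065),.02]))
E
```

```text
-33 [[202.84314014 295.57503735]] [[198.55185746 301.85601046]]
-28 [[204.1569337  285.79596552]] [[199.88723227 291.7522564 ]]
-23 [[205.48702125 275.89561114]] [[201.2397906 281.5184879]]
```

View pics/w4c.png

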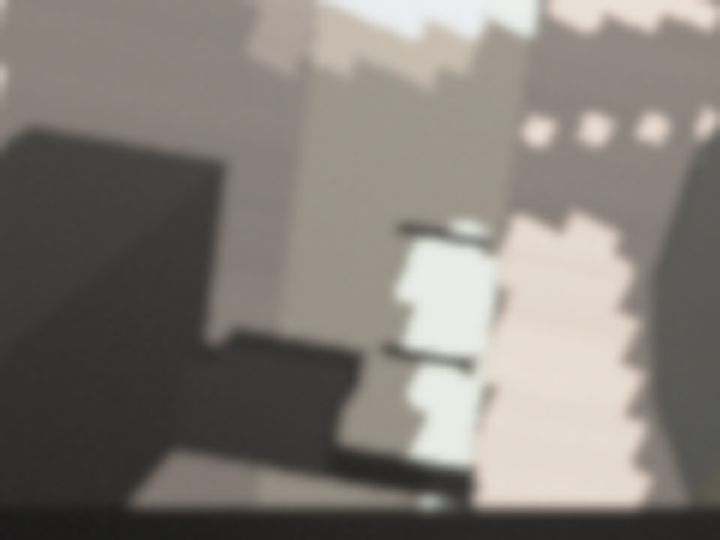

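The crop shows thin ticks at (440,235) and (430,360). The pointer's tip edge runs (362,352)–(335,450), about 5–6 mm short of the thick mark at (400,475). One more turn of about 0.65 rad, then I release, lift and look straight down.

Emit:
{"method": "servo_tool", "body": {
  "twist": [
    [0,0,-0.081],
    [0,0,-0.081],
    [0,0,-0.081],
    [0,0,-0.081],
    [0,0,-0.081],
    [0,0,-0.081],
    [0,0,-0.081],
    [0,0,-0.081]
  ],
  "dp": [
    [0,0,0],
    [0,0,0],
    [0,0,0],
    [0,0,0],
    [0,0,0],
    [0,0,0],
    [0,0,0],
    [0,0,0]
  ],
  "jaw": [-1,-1,-1,-1,-1,-1,-1,-1]
}}

```text
time_s: 9.63
ee_pos: [0.5429, 0.1332, 0.2213]
tcp_rot: [-0.001, 0.994, -0.107, -0.003]
ft_force: [-5.7, 2.6, 8.6]
gripper_width: 0.147
grasp_force: 29.9
```

Emit:
{"method": "servo_tool", "body": {
  "twist": [
    [0,0,0],
    [0,0,0],
    [0,0,0],
    [0,0,0],
    [0,0,0],
    [0,0,0],
    [0,0,0],
    [0,0,0]
  ],
  "dp": [
    [0,0,0],
    [0,0,0],
    [0,0,0],
    [0,0,0],
    [0,0,0],
    [0,0,0],
    [0,0,0.01],
    [0,0,0.02]
  ],
  "jaw": [-1,-1,-0.5,-0.3,-0.2,-0.2,-0.2,-0.2]
}}

```text
time_s: 10.3
ee_pos: [0.5443, 0.1312, 0.2494]
tcp_rot: [0.001, 0.994, -0.106, -0.003]
ft_force: [0.1, 0.1, 0.9]
gripper_width: 0.397
grasp_force: 0.0
```

Emit:
{"method": "servo_tool", "body": {
  "twist": [
    [0,0,0],
    [0,0,0],
    [0,0,0.09],
    [0,0,0.09],
    [0,0,0.09],
    [0,0,0.09],
    [0,0,0.09],
    [0,0,0]
  ],
  "dp": [
    [0,0,0.03],
    [-0.015,0.01,0.03],
    [-0.015,0.01,0.02],
    [-0.015,0.01,0.02],
    [-0.01,0.01,0],
    [0,0,0],
    [0,0,0],
    [0,0,0]
  ],
  "jaw": [-0.2,-0.2,-0.2,-0.2,-0.2,-0.2,-0.2,-0.2]
}}

```text
time_s: 10.97
ee_pos: [0.49, 0.1715, 0.3517]
tcp_rot: [-0.0, 0.993, 0.119, 0.001]
ft_force: [1.0, 0.3, 1.0]
gripper_width: 0.398
grasp_force: 0.0
```

Emit:
{"method": "servo_tool", "body": {
  "twist": [
    [0,0,0],
    [0,0,0],
    [0,0,0],
    [0,0,0],
    [0,0,0],
    [0,0,0],
    [0,0,0],
    [0,0,0]
  ],
  "dp": [
    [0,0,0],
    [0,0,0],
    [0,0,0],
    [0,0,0],
    [0,0,0],
    [0,0,0],
    [0,0,0],
    [0,0,0]
  ],
  "jaw": [-0.2,-0.2,-0.2,-0.2,-0.2,-0.2,-0.2,-0.2]
}}

```text
time_s: 11.63
ee_pos: [0.4901, 0.1716, 0.3507]
tcp_rot: [-0.0, 0.993, 0.119, -0.0]
ft_force: [-0.5, -1.1, 0.9]
gripper_width: 0.399
grasp_force: 0.0
```

```bash
python3 - <<'E'
from h import *
import pickle
C,im=snap("wrist"); s=bot.state(); print(s["q"],s["ee_pos"],s["tcp_rot"],s["time_s"])
pickle.dump((C,im),open("w5.pkl","wb"))
u,v=proj(C,[.5122,.1776,.0125])[0].astype(int); print(u,v)
u0=max(u-90,0);v0=max(v-75,0); print(u0,v0)
cv2.imwrite("pics/w5.png",cv2.resize(im[v0:v0+130,u0:u0+180],None,fx=4.4,fy=4.4,interpolation=cv2.INTER_CUBIC))
E
```

```text
[-0.42296339  0.4788721   0.0643857   1.87027056 -0.04165072  0.79379227
 -1.66964054] [0.49011237 0.17158608 0.35069502] [-1.29724760e-05  9.92942951e-01  1.18592982e-01 -3.45979216e-05] 11.6833
315 192
225 117
```

View pics/w5.png

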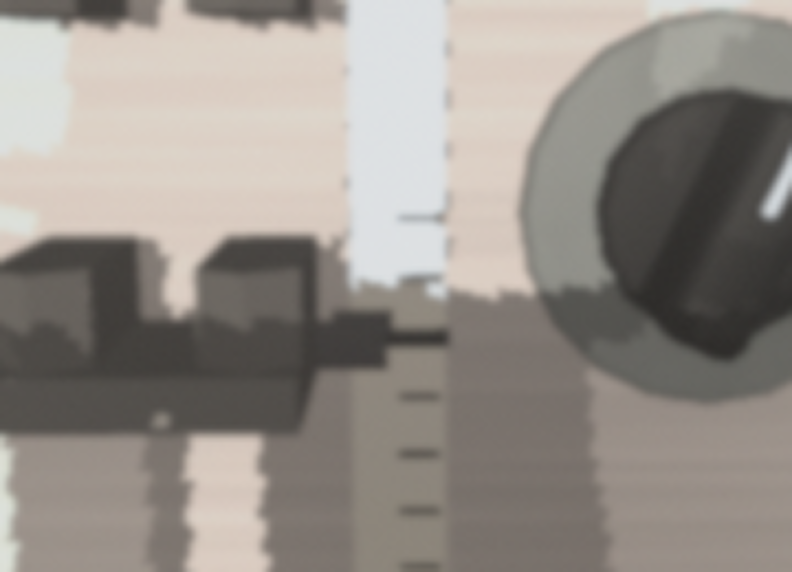

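```bash
python3 - <<'E'
from h import *
import pickle
C,im=pickle.load(open("w5.pkl","rb"))
f=lambda c,z:ray(C,[[225+c[0]/4.4-.4,117+c[1]/4.4-.4]],z)[0,:2]
a=np.radians(14.0);ex=np.array([np.cos(a),np.sin(a)]);ey=np.array([-ex[1],ex[0]])
mk=f((418,337),.0125);o=mk+.033*ex+.065*ey; print(mk,o)
L=lambda c,z:np.round([(f(c,z)-o)@ex*1e3,(f(c,z)-o)@ey*1e3],1)
print("wall top inner",L((150,376),.072),L((290,376),.072)); print("tooth tip top",L((225,270),.072),L((290,268),.072),"tooth bottom",L((270,238),.012),L((270,238),.02))
print("wall bottom inner",L((160,320),.012),"ptr",L((390,312),.0125),L((390,367),.02),L((390,367),.016),L((391,340),.018))
E
```

```text
[0.51247766 0.17478673] [0.52877249 0.24583938]
wall top inner [-29.5 -27.6] [-29.6 -47. ]
tooth tip top [-14.9 -38.5] [-14.7 -47.4] tooth bottom [-16.2 -40.3] [-15.5 -40.9]
wall bottom inner [-29.8 -21.3] ptr [-28.7 -60.3] [-36.9 -60.3] [-37.5 -60.2] [-32.7 -60.5]
```

```bash
python3 - <<'E'
from h import *
import pickle
C,im=pickle.load(open("w5.pkl","rb"))
# column profiles of gray in gaps between teeth at several columns
g=cv2.cvtColor(im,cv2.COLOR_BGR2GRAY)
cv2.imwrite("pics/w6.png",cv2.resize(im[70:230,60:320],None,fx=3,fy=3,interpolation=cv2.INTER_CUBIC))
E
```

```text
(no output)
```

View pics/w6.png

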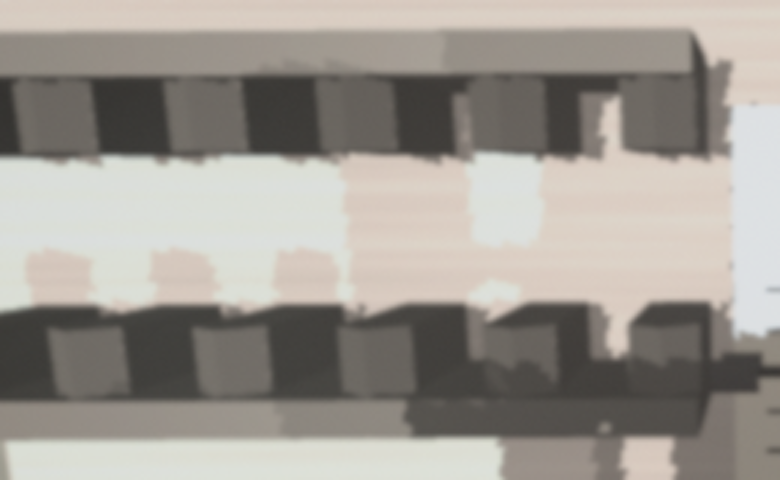

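```bash
python3 - <<'E'
from h import *
import pickle
C,im=pickle.load(open("w5.pkl","rb"))
f=lambda c,z:ray(C,[[60+c[0]/3-.33,70+c[1]/3-.33]],z)[0,:2]
a=np.radians(14.0);ex=np.array([np.cos(a),np.sin(a)]);ey=np.array([-ex[1],ex[0]])
mk=f((768,372),.0125);o=mk+.033*ex+.065*ey
for n,r in(("fix outer",31),("fix in",75),("fix tip",155),("sl tip",325),("sl in",401),("sl out",436)):
  for c in (100,400,660):
    p=f((c,r),.072)-o; print(n,c,np.round([p@ex*1e3,p@ey*1e3],1))
E
```

```text
fix outer 100 [41.8 60.8]
fix outer 400 [41.3  3.9]
fix outer 660 [ 40.9 -45.4]
fix in 100 [33.9 61.9]
fix in 400 [33.4  4.5]
fix in 660 [ 33.  -45.2]
fix tip 100 [19.1 63.9]
fix tip 400 [18.7  5.7]
fix tip 660 [ 18.2 -44.8]
sl tip 100 [-13.7  68.4]
sl tip 400 [-14.2   8.3]
sl tip 660 [-14.6 -43.8]
sl in 100 [-29.1  70.5]
sl in 400 [-29.6   9.5]
sl in 660 [-30.  -43.3]
sl out 100 [-36.3  71.5]
sl out 400 [-36.8  10.1]
sl out 660 [-37.3 -43.1]
```

The two wall tops read 63 mm apart in this view, but the pointer's centre looks on the mark. The oblique angle makes this ambiguous, so I'll look straight down on both.

Emit:
{"method": "servo_tool", "body": {
  "twist": [
    [0.01,-0.0405,0],
    [0.01,-0.0405,0],
    [0.01,-0.0405,0],
    [0.01,-0.0405,0],
    [0.01,-0.0405,0],
    [0.009,-0.0405,0],
    [0,0,0],
    [0,0,0]
  ],
  "dp": [
    [-0.009,0.001,0],
    [-0.009,0.001,0],
    [-0.009,0.001,0],
    [-0.009,0.001,0],
    [-0.009,0.001,0],
    [-0.007,0,0],
    [0,0,0],
    [0,0,0]
  ],
  "jaw": [-0.2,-0.2,-0.2,-0.2,-0.2,-0.2,-0.2,-0.2]
}}

```text
time_s: 12.35
ee_pos: [0.4379, 0.1767, 0.3509]
tcp_rot: [-0.015, 0.985, 0.118, 0.123]
ft_force: [-0.5, 0.3, 0.6]
gripper_width: 0.403
grasp_force: 0.0
```

Emit:
{"method": "servo_tool", "body": {
  "twist": [
    [0,0,0],
    [0,0,0],
    [0,0,0],
    [0,0,0],
    [0,0,0],
    [0,0,0],
    [0,0,0],
    [0,0,0]
  ],
  "dp": [
    [0,0,0],
    [0,0,0],
    [0,0,0],
    [0,0,0],
    [0,0,0],
    [0,0,0],
    [0,0,0],
    [0,0,0]
  ],
  "jaw": [-0.2,-0.2,-0.2,-0.2,-0.2,-0.2,-0.2,-0.2]
}}

```text
time_s: 13.02
ee_pos: [0.4381, 0.1766, 0.3507]
tcp_rot: [-0.015, 0.985, 0.118, 0.124]
ft_force: [0.2, 0.0, -0.3]
gripper_width: 0.4
grasp_force: 0.0
```

```bash
python3 - <<'E'
from h import *
import pickle
C,im=snap("wrist"); s=bot.state(); print(s["q"],s["ee_pos"],s["tcp_rot"],s["time_s"])
pickle.dump((C,im),open("w7.pkl","wb")); print(-C[1].T@C[2], C[1][2])
cv2.imwrite("pics/w7.png",cv2.resize(im[90:290,180:430],None,fx=3,fy=3,interpolation=cv2.INTER_CUBIC))
E
```

```text
[-0.52443199  0.37969617  0.10936564  2.07845173  0.01439638  0.43981964
 -1.77290358] [0.4381132  0.17655552 0.3507282 ] [-0.01486013  0.98518029  0.11777309  0.12380818] 13.0667
[0.50811447 0.19287558 0.34927603] [ 3.42540735e-04 -5.66587895e-04 -9.99999781e-01]
```

View pics/w7.png

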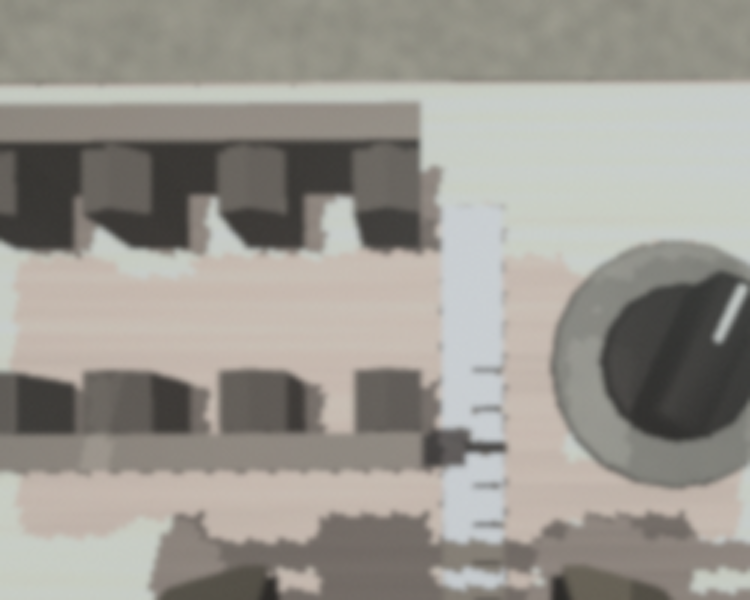

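```bash
python3 - <<'E'
from h import *
import pickle
C,im=pickle.load(open("w7.pkl","rb"))
g=cv2.cvtColor(im,cv2.COLOR_BGR2GRAY)
print("cols",list(range(316,352,1)))
for r in range(228,250): print(r,*["%3d"%v for v in g[r,316:352]])
C,im=pickle.load(open("w4.pkl","rb")); g=cv2.cvtColor(im,cv2.COLOR_BGR2GRAY)
print()
for r in range(272,302): print(r,*["%3d"%v for v in g[r,176:216]])
E
```

```text
cols [316, 317, 318, 319, 320, 321, 322, 323, 324, 325, 326, 327, 328, 329, 330, 331, 332, 333, 334, 335, 336, 337, 338, 339, 340, 341, 342, 343, 344, 345, 346, 347, 348, 349, 350, 351]
228  94  94  94  98 104 110 114 115 121 137 163 187 200 204 205 205 204 205 204 204 200 192 188 193 197 199 200 199 199 196 188 176 169 177 186 189
229  94  93  94  96 103 109 113 115 127 153 178 194 202 204 205 205 205 205 205 205 203 202 201 202 204 204 204 204 204 202 194 178 167 173 184 187
230  93  94  93  96 102 109 113 116 132 160 183 196 202 203 203 204 203 203 203 203 204 205 205 204 205 204 205 205 205 203 196 182 174 181 186 188
231  93  93  93  95 101 107 111 113 128 156 178 189 195 196 196 194 193 191 193 197 200 203 204 205 205 205 204 205 205 204 197 185 181 185 189 189
232  95  95  93  94 101 107 108 107 116 138 156 165 170 171 172 169 162 159 165 174 185 196 202 204 205 205 204 205 205 204 197 186 183 186 189 189
233 106 105 103 103 105 107 104  97  94 105 117 127 130 132 132 129 123 119 127 138 159 184 199 204 204 204 205 204 204 204 197 187 183 187 188 188
234 125 124 123 120 114 10
[... 6562 characters left out ...]
  47  52  63  75  88 104 120 133 147 156 163
298 121 120 120 119 115 112 111 114 112 108 100  92  87  82  76  72  67  63  55  50  45  43  41  40  40  40  41  41  41  42  41  45  47  52  59  69  76  84  91  97
299 123 123 123 123 122 121 124 130 132 132 128 124 121 115 109 102  96  91  84  77  68  60  54  49  48  45  44  43  41  41  41  42  42  42  44  48  53  56  58  60
300 123 123 123 123 123 124 127 135 141 142 140 141 138 135 133 130 127 124 120 113 105  96  88  83  76  70  64  57  53  50  47  47  44  45  46  49  52  52  51  52
301 123 123 123 124 124 125 129 136 141 143 144 143 144 143 142 141 141 140 138 135 131 127 124 119 113 106  98  92  87  83  76  70  64  61  63  65  64  60  55  53
```

The view shows the pointer's centre, rows 430–465, on the mark at row 447. The sliding wall's inner edge at row 433 is still about 3 mm inside, so I need a closer look at the pointer's true shape.

Emit:
{"method": "servo_tool", "body": {
  "twist": [
    [0,0,0],
    [0,0,0],
    [0,0,0],
    [0,0,0],
    [0,0,0],
    [0,0,0],
    [0,0,0],
    [0,0,0]
  ],
  "dp": [
    [0.001,-0.005,-0.02],
    [0.001,-0.005,-0.02],
    [0.001,-0.005,-0.02],
    [0.001,-0.005,-0.02],
    [0.001,-0.005,-0.02],
    [0.001,-0.004,-0.005],
    [0,0,0],
    [0,0,0]
  ],
  "jaw": [-0.2,-0.2,-0.2,-0.2,-0.2,-0.2,-0.2,-0.2]
}}

```text
time_s: 13.73
ee_pos: [0.4445, 0.1475, 0.2461]
tcp_rot: [-0.015, 0.985, 0.118, 0.124]
ft_force: [-0.3, 0.0, -0.1]
gripper_width: 0.396
grasp_force: 0.0
```

Emit:
{"method": "servo_tool", "body": {
  "twist": [
    [0,0,0],
    [0,0,0],
    [0,0,0],
    [0,0,0],
    [0,0,0],
    [0,0,0],
    [0,0,0],
    [0,0,0]
  ],
  "dp": [
    [0,0,0],
    [0,0,0],
    [0,0,0],
    [0,0,0],
    [0,0,0],
    [0,0,0],
    [0,0,0],
    [0,0,0]
  ],
  "jaw": [-0.2,-0.2,-0.2,-0.2,-0.2,-0.2,-0.2,-0.2]
}}

```text
time_s: 14.4
ee_pos: [0.4441, 0.1476, 0.2458]
tcp_rot: [-0.015, 0.985, 0.118, 0.124]
ft_force: [0.1, -0.2, -0.5]
gripper_width: 0.397
grasp_force: 0.0
```

```bash
python3 - <<'E'
from h import *
import pickle
C,im=snap("wrist"); s=bot.state(); print(s["ee_pos"],s["time_s"])
pickle.dump((C,im),open("w8.pkl","wb")); print(-C[1].T@C[2], C[1][2])
u,v=proj(C,[.5125,.1748,.0125])[0].astype(int); u0=max(u-75,0);v0=max(v-60,0); print(u,v,u0,v0)
cr=im[v0:v0+100,u0:u0+120]; cr=cv2.LUT(cr,np.clip(255*(np.arange(256)/255)**.6,0,255).astype(np.uint8))
cv2.imwrite("pics/w8.png",cv2.resize(cr,None,fx=6,fy=6,interpolation=cv2.INTER_CUBIC))
E
```

```text
[0.44409611 0.1475684  0.24574111] 14.45
[0.51407136 0.16388886 0.24431213] [ 3.99593147e-04 -5.91421097e-04 -9.99999745e-01]
297 236 222 176
```

View pics/w8.png

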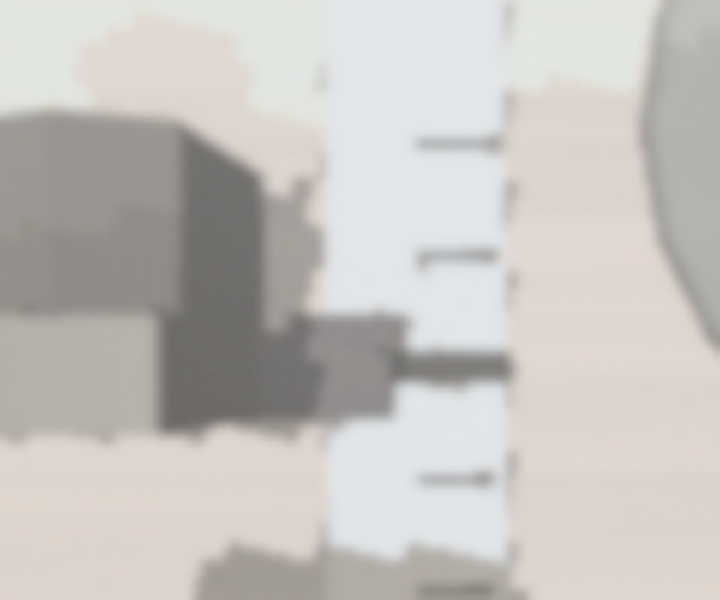

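```bash
python3 - <<'E'
from h import *
import pickle
C,im=pickle.load(open("w8.pkl","rb"))
print(im[176+34,222+62],"upper/lower",im[176+55,222+60],im[176+56,222+62],im[176+64,222+60], "toothshadow",im[176+45,222+48],im[176+20,222+40],"scale lit",im[176+30,222+60],"scale gripper shadow",im[176+97,222+60])
for c in (275,280,285): print(c,[int(v) for v in im[224:250,c].mean(1)])
for r in (231,233,240): print(r,[int(v) for v in im[r,262:300].mean(1)])
E
```

```text
[219 215 210] upper/lower [ 96  97 101] [95 96 99] [ 97  98 101] toothshadow [112 118 124] [180 190 202] scale lit [219 216 210] scale gripper shadow [124 133 139]
275 [191, 193, 193, 177, 140, 107, 96, 95, 97, 98, 98, 94, 83, 77, 75, 77, 81, 85, 85, 87, 92, 101, 126, 156, 168, 169]
280 [214, 214, 211, 194, 151, 112, 99, 98, 97, 97, 98, 99, 98, 98, 98, 99, 98, 97, 97, 97, 102, 127, 168, 196, 209, 212]
285 [215, 213, 202, 173, 133, 106, 99, 99, 96, 90, 86, 90, 94, 96, 96, 97, 96, 97, 96, 97, 105, 138, 184, 207, 213, 214]
231 [61, 61, 63, 69, 78, 84, 84, 79, 72, 68, 69, 77, 87, 95, 97, 98, 98, 98, 98, 98, 98, 97, 97, 99, 97, 97, 102, 133, 173, 199, 211, 213, 213, 213, 214, 214, 214, 214]
233 [62, 62, 63, 64, 66, 67, 67, 67, 66, 68, 73, 86, 95, 98, 99, 99, 99, 98, 97, 96, 95, 94, 92, 90, 91, 92, 100, 128, 166, 187, 193, 189, 182, 184, 190, 193, 193, 193]
240 [60, 60, 62, 63, 65, 65, 66, 66, 66, 66, 67, 67, 72, 81, 91, 97, 98, 98, 98, 97, 98, 97, 98, 96, 97, 117, 152, 174, 181, 181, 174, 162, 151, 147, 146, 144, 142, 150]
```

The pointer has two parts. A narrow needle, crop rows 315–350, is in line with the inner face at about -29.7 mm, and a raised block sits beside it. The needle and the 63 mm wall gap agree, so about 3.3 mm is missing, or 0.4 rad. Regripping to turn that much more.

Emit:
{"method": "servo_tool", "body": {
  "twist": [
    [0,0,0],
    [-0.01,0.0405,0],
    [-0.01,0.0405,0],
    [-0.01,0.0405,0],
    [-0.01,0.0405,0],
    [-0.01,0.0405,0],
    [-0.009,0.0405,0],
    [0,0,0]
  ],
  "dp": [
    [0,0,0.03],
    [0,0,0.02],
    [0.02,-0.003,0],
    [0.02,-0.003,0],
    [0.02,-0.003,0],
    [0.02,-0.003,0],
    [0.02,-0.004,0],
    [0,0,0]
  ],
  "jaw": [-0.2,-0.2,-0.2,-0.2,-0.2,-0.2,-0.2,-0.2]
}}

```text
time_s: 15.12
ee_pos: [0.5477, 0.13, 0.2956]
tcp_rot: [0.001, 0.993, 0.117, 0.002]
ft_force: [0.6, -0.7, 0.7]
gripper_width: 0.403
grasp_force: 0.0
```

Emit:
{"method": "servo_tool", "body": {
  "twist": [
    [0,0,-0.075],
    [0,0,-0.075],
    [0,0,-0.075],
    [0,0,-0.075],
    [0,0,-0.075],
    [0,0,-0.075],
    [0,0,0],
    [0,0,0]
  ],
  "dp": [
    [0,0,0],
    [0,0,0],
    [0,0,0],
    [0,0,0],
    [0,0,0],
    [0,0,0],
    [0,0,0],
    [0,0,0]
  ],
  "jaw": [-0.2,-0.2,-0.2,-0.2,-0.2,-0.2,-0.2,-0.2]
}}

```text
time_s: 15.78
ee_pos: [0.5433, 0.1319, 0.2955]
tcp_rot: [0.0, 0.995, -0.105, -0.0]
ft_force: [0.5, -0.7, 0.5]
gripper_width: 0.402
grasp_force: 0.0
```

Emit:
{"method": "servo_tool", "body": {
  "twist": [
    [0,0,0],
    [0,0,0],
    [0,0,0],
    [0,0,0],
    [0,0,0],
    [0,0,0],
    [0,0,0],
    [0,0,0]
  ],
  "dp": [
    [0.001,0,-0.015],
    [0,0,-0.015],
    [0,0,-0.015],
    [0,0,-0.015],
    [0,0,-0.01],
    [0,0,-0.004],
    [0,0,0],
    [0,0,0]
  ],
  "jaw": [-0.2,-0.2,-0.2,-0.2,-0.2,-0.2,-0.2,-0.2]
}}

```text
time_s: 16.45
ee_pos: [0.5452, 0.1315, 0.2221]
tcp_rot: [-0.0, 0.994, -0.106, 0.0]
ft_force: [0.5, 1.1, 0.4]
gripper_width: 0.4
grasp_force: 0.0
```

Emit:
{"method": "servo_tool", "body": {
  "twist": [
    [0,0,0],
    [0,0,0],
    [0,0,0],
    [0,0,0],
    [0,0,0],
    [0,0,0],
    [0,0,0],
    [0,0,0]
  ],
  "dp": [
    [0,0,0],
    [0,0,0],
    [0,0,0],
    [0,0,0],
    [0,0,0],
    [0,0,0],
    [0,0,0],
    [0,0,0]
  ],
  "jaw": [-0.5,-0.6,-0.7,-0.8,-1,-1,-1,-1]
}}

```text
time_s: 17.12
ee_pos: [0.5454, 0.1324, 0.2223]
tcp_rot: [-0.001, 0.994, -0.105, 0.001]
ft_force: [-0.3, 3.4, 2.7]
gripper_width: 0.147
grasp_force: 30.0
```

Emit:
{"method": "servo_tool", "body": {
  "twist": [
    [0,0,-0.05],
    [0,0,-0.05],
    [0,0,-0.05],
    [0,0,-0.05],
    [0,0,-0.05],
    [0,0,-0.05],
    [0,0,-0.05],
    [0,0,-0.05]
  ],
  "dp": [
    [0,0,0],
    [0,0,0],
    [0,0,0],
    [0,0,0],
    [0,0,0],
    [0,0,0],
    [0,0,0],
    [0,0,0]
  ],
  "jaw": [-1,-1,-1,-1,-1,-1,-1,-1]
}}

```text
time_s: 17.78
ee_pos: [0.5453, 0.1319, 0.2223]
tcp_rot: [-0.0, 0.953, -0.302, 0.0]
ft_force: [0.0, 1.7, 4.8]
gripper_width: 0.148
grasp_force: 30.0
```

Emit:
{"method": "servo_tool", "body": {
  "twist": [
    [0,0,0],
    [0,0,0],
    [0,0,0],
    [0,0,0],
    [0,0,0],
    [0,0,0],
    [0,0,0],
    [0,0,0]
  ],
  "dp": [
    [0,0,0],
    [0,0,0],
    [0,0,0],
    [0,0,0],
    [0,0,0],
    [0,0,0.01],
    [0,0,0.02],
    [0,0,0.03]
  ],
  "jaw": [-1,-1,-0.5,-0.2,-0.2,-0.2,-0.2,-0.2]
}}

```text
time_s: 18.45
ee_pos: [0.5441, 0.131, 0.2805]
tcp_rot: [0.002, 0.953, -0.301, -0.003]
ft_force: [-0.2, 0.2, -0.6]
gripper_width: 0.399
grasp_force: 0.0
```

Emit:
{"method": "servo_tool", "body": {
  "twist": [
    [0,0,0.106],
    [0,0,0.106],
    [0,0,0.106],
    [0,0,0.106],
    [0,0,0.106],
    [0,0,0.106],
    [0,0,0.106],
    [0,0,0.106]
  ],
  "dp": [
    [-0.013,0.002,0],
    [-0.013,0.002,0],
    [-0.013,0.002,0],
    [-0.013,0.002,0],
    [-0.013,0.002,0],
    [-0.013,0.002,0],
    [-0.013,0.002,0],
    [-0.01,0.002,0]
  ],
  "jaw": [-0.2,-0.2,-0.2,-0.2,-0.2,-0.2,-0.2,-0.2]
}}

```text
time_s: 19.12
ee_pos: [0.4431, 0.1472, 0.2822]
tcp_rot: [0.0, 0.993, 0.12, -0.0]
ft_force: [-0.1, -1.4, -0.5]
gripper_width: 0.399
grasp_force: 0.0
```

Emit:
{"method": "servo_tool", "body": {
  "twist": [
    [0.01,-0.0405,0],
    [0.01,-0.0405,0],
    [0.01,-0.0405,0],
    [0.01,-0.0405,0],
    [0.01,-0.0405,0],
    [0.009,-0.0405,0],
    [0,0,0],
    [0,0,0]
  ],
  "dp": [
    [0,0,0],
    [0,0,0],
    [0,0,-0.01],
    [0,0,-0.01],
    [0,0,-0.01],
    [0,0,-0.005],
    [0,0,0],
    [0,0,0]
  ],
  "jaw": [-0.2,-0.2,-0.2,-0.2,-0.2,-0.2,-0.2,-0.2]
}}

```text
time_s: 19.78
ee_pos: [0.444, 0.1473, 0.2469]
tcp_rot: [-0.015, 0.985, 0.117, 0.123]
ft_force: [0.1, 0.2, -0.0]
gripper_width: 0.4
grasp_force: 0.0
```

```bash
python3 - <<'E'
from h import *
import pickle
bot.grab_frame("wrist"); C,im=snap("wrist"); s=bot.state(); print(s["ee_pos"],s["tcp_rot"],s["time_s"])
pickle.dump((C,im),open("w9.pkl","wb")); print(-C[1].T@C[2], C[1][2])
u,v=proj(C,[.5125,.1748,.0125])[0].astype(int); u0=max(u-100,0);v0=max(v-95,0); print(u,v,u0,v0)
cr=im[v0:v0+125,u0:u0+160]; cr=cv2.LUT(cr,np.clip(255*(np.arange(256)/255)**.6,0,255).astype(np.uint8))
cv2.imwrite("pics/w9.png",cv2.resize(cr,None,fx=4.8,fy=4.8,interpolation=cv2.INTER_CUBIC))
E
```

```text
[0.44446173 0.14746595 0.24731063] [-0.01492899  0.98527968  0.11674386  0.12398364] 19.8833
[0.51431039 0.16359157 0.24568778] [-7.61840341e-05 -5.57805882e-04 -9.99999842e-01]
296 237 196 142
```

View pics/w9.png

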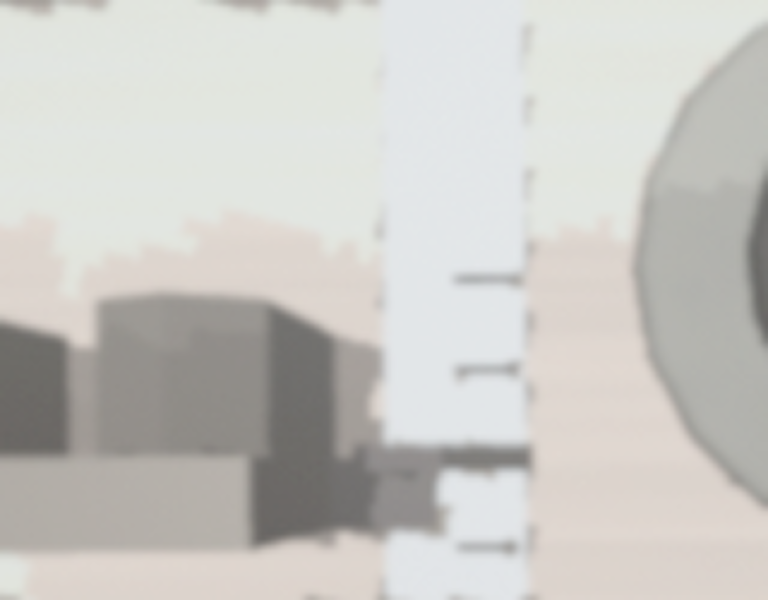

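The mark, at row 457, the needle strip at rows 445–475 and the wall's inner edge at row 455 now line up. The pointer is on the mark and the walls are 66 mm apart. Next come the phones.

```bash
cat >> h.py <<'E'
T=np.radians(15); Z=np.array([0,0,1.])
yr=np.radians(14.0); EX=np.array([np.cos(yr),np.sin(yr),0]); EY=np.array([-np.sin(yr),np.cos(yr),0]); O=np.array([.5285,.2488,0])
def rot(z,x): return np.stack([x,np.cross(z,x),z],1)
def pick(c,yaw,gz=.0065):
    a=np.radians(yaw); d=-np.array([np.cos(a),np.sin(a),0])   # yaw in 60..120: A end at +y
    G=np.array([*c,gz])-.0375*d; z=d*np.sin(T)-Z*np.cos(T); x=-d*np.cos(T)-Z*np.sin(T)
    return G-.183*z, rot(z,x)
def place(k,gz=.107):
    G=O+EY*(-.0305+.03*k)+Z*gz; z=EY*np.cos(T)-Z*np.sin(T); x=Z*np.cos(T)+EY*np.sin(T)
    return G-.183*z, rot(z,x)
def delta(p,R):
    s=bot.state(); q=s["tcp_rot"]; Rc=Ro.from_quat([q[1],q[2],q[3],q[0]]).as_matrix()
    w=Ro.from_matrix(R@Rc.T).as_rotvec()
    print("target",np.round(p,4),"dp",np.round(p-s["ee_pos"],4),"twist",np.round(w,4),"ang",round(float(np.linalg.norm(w)),3))
E
python3 - <<'E'
from h import *
ph=phones(*snap("top"))
for p in ph: print(p); delta(*pick(p[0],float(p[1])))
for k in (4,3): print("slot",k,place(k)[0])
E
```

```text
(array([ 0.4414, -0.3205]), np.float32(100.7), (56, 114))
target [ 0.4256 -0.2371  0.1833] dp [-0.0189 -0.3847 -0.0641] twist [-0.4745  0.306   1.4855] ang 1.589
(array([ 0.4508, -0.0979]), np.float32(88.1), (56, 112))
target [ 0.4536 -0.0131  0.1833] dp [ 0.0091 -0.1606 -0.0641] twist [-0.4267  0.347   1.2715] ang 1.385
(array([ 0.5914, -0.097 ]), np.float32(105.2), (56, 113))
target [ 0.5691 -0.0151  0.1833] dp [ 0.1246 -0.1626 -0.0641] twist [-0.4913  0.2902  1.5618] ang 1.663
(array([ 0.609 , -0.3192]), np.float32(93.5), (57, 114))
target [ 0.6038 -0.2345  0.1833] dp [ 0.1593 -0.382  -0.0641] twist [-0.4474  0.3301  1.3632] ang 1.472
slot 4 [0.54961118 0.1641277  0.15436389]
slot 3 [0.55686883 0.13501883 0.15436389]
```

Emit:
{"method": "servo_tool", "body": {
  "twist": [
    [-0.0307,0.0181,0.0976],
    [-0.0307,0.0181,0.0976],
    [-0.0307,0.0181,0.0976],
    [-0.0307,0.0181,0.0976],
    [-0.0307,0.0181,0.0976],
    [-0.0307,0.0181,0.0976],
    [-0.0307,0.0181,0.0976],
    [-0.0307,0.0181,0.0976]
  ],
  "dp": [
    [0,0,0.03],
    [0,-0.01,0.03],
    [0.01,-0.01,0],
    [0.01,-0.01,0],
    [0.01,-0.01,0],
    [0.01,-0.01,0],
    [0.01,-0.01,0],
    [0.01,-0.01,0]
  ],
  "jaw": [0,0,0,0.5,1,1,1,1]
}}

```text
time_s: 20.6
ee_pos: [0.5048, 0.0767, 0.3074]
tcp_rot: [0.049, 0.867, 0.496, 0.024]
ft_force: [0.6, 1.4, -0.4]
gripper_width: 0.812
grasp_force: 0.0
```

Emit:
{"method": "servo_tool", "body": {
  "twist": [
    [-0.0307,0.0181,0.0976],
    [-0.0307,0.0181,0.0976],
    [-0.0307,0.0181,0.0976],
    [-0.0307,0.0181,0.0976],
    [-0.0307,0.0181,0.0976],
    [-0.0307,0.0181,0.0976],
    [-0.0307,0.0181,0.0976],
    [-0.0307,0.0181,0.0976]
  ],
  "dp": [
    [0.01,-0.012,-0.005],
    [0.01,-0.012,-0.005],
    [0.01,-0.012,-0.005],
    [0.01,-0.012,-0.005],
    [0.01,-0.012,-0.005],
    [0.01,-0.012,-0.005],
    [0.005,-0.012,-0.005],
    [0,-0.009,-0.005]
  ],
  "jaw": [1,1,1,1,1,1,1,1]
}}

```text
time_s: 21.27
ee_pos: [0.5704, -0.0172, 0.267]
tcp_rot: [0.105, 0.601, 0.788, -0.08]
ft_force: [-0.6, -0.6, 0.1]
gripper_width: 1.002
grasp_force: 0.0
```

Emit:
{"method": "servo_tool", "body": {
  "twist": [
    [0,0,0],
    [0,0,0],
    [0,0,0],
    [0,0,0],
    [0,0,0],
    [0,0,0],
    [0,0,0],
    [0,0,0]
  ],
  "dp": [
    [0,0,0],
    [0,0,0],
    [0,0,0],
    [0,0,0],
    [0,0,0],
    [0,0,0],
    [0,0,0],
    [0,0,0]
  ],
  "jaw": [1,1,1,1,1,1,1,1]
}}

```text
time_s: 21.93
ee_pos: [0.5691, -0.0152, 0.2669]
tcp_rot: [0.104, 0.602, 0.788, -0.079]
ft_force: [-0.4, 0.2, -0.4]
gripper_width: 0.997
grasp_force: 0.0
```

```bash
python3 - <<'E'
from h import *
print(bot.state()["q"].round(3)); delta(*pick([.5914,-.097],105.2))
C,im=snap("wrist"); 
for p in phones(C,im): print(p)
E
```

```text
[ 0.081  0.666 -0.238  1.834  0.642  0.718 -0.343]
target [ 0.5691 -0.0151  0.1833] dp [ 0.      0.0001 -0.0836] twist [ 0.0002  0.0007 -0.0002] ang 0.001
(array([ 0.5911, -0.0942]), np.float32(105.1), (57, 110))
(array([ 0.4524, -0.0971]), np.float32(87.4), (59, 116))
```

Emit:
{"method": "servo_tool", "body": {
  "twist": [
    [0,0,0],
    [0,0,0],
    [0,0,0],
    [0,0,0],
    [0,0,0],
    [0,0,0],
    [0,0,0],
    [0,0,0]
  ],
  "dp": [
    [0,0,-0.015],
    [0,0,-0.015],
    [0,0,-0.015],
    [0,0,-0.015],
    [0,0,-0.012],
    [0,0,-0.008],
    [0,0,-0.003],
    [0,0,0]
  ],
  "jaw": [1,1,1,1,1,1,1,1]
}}

```text
time_s: 22.65
ee_pos: [0.569, -0.0153, 0.1832]
tcp_rot: [0.104, 0.602, 0.788, -0.08]
ft_force: [-0.5, -0.1, 0.2]
gripper_width: 1.001
grasp_force: 0.0
```

Emit:
{"method": "servo_tool", "body": {
  "twist": [
    [0,0,0],
    [0,0,0],
    [0,0,0],
    [0,0,0],
    [0,0,0],
    [0,0,0],
    [0,0,0],
    [0,0,0]
  ],
  "dp": [
    [0,0,0],
    [0,0,0],
    [0,0,0],
    [0,0,0],
    [0,0,0],
    [0,0,0],
    [0,0,0],
    [0,0,0]
  ],
  "jaw": [0.6,0.4,0.3,0.2,0.1,0,-0.5,-1]
}}

```text
time_s: 23.32
ee_pos: [0.5692, -0.0154, 0.184]
tcp_rot: [0.104, 0.602, 0.788, -0.079]
ft_force: [-0.2, -0.1, 1.1]
gripper_width: 0.622
grasp_force: 30.0
```

Emit:
{"method": "servo_tool", "body": {
  "twist": [
    [0,0,0],
    [0,0,0],
    [0,0,0],
    [0,0,0],
    [0,0,0],
    [0,0,0],
    [0,0,0],
    [0,0,0]
  ],
  "dp": [
    [0,0,0],
    [0,0,0],
    [0,0,0.01],
    [0,0,0.02],
    [0,0,0.02],
    [0,0,0.02],
    [0,0,0.02],
    [0,0,0.02]
  ],
  "jaw": [-1,-1,-1,-1,-1,-1,-1,-1]
}}

```text
time_s: 23.98
ee_pos: [0.5686, -0.0155, 0.2947]
tcp_rot: [0.103, 0.602, 0.788, -0.079]
ft_force: [0.3, -0.5, -0.9]
gripper_width: 0.621
grasp_force: 30.0
```

```bash
python3 - <<'E'
from h import *
s=bot.state(); print(s["q"].round(3),s["ft_force"],s["wrist_torque"]); p,R=place(4,.25); delta(p,R)
E
```

```text
[ 0.1    0.628 -0.266  1.813  0.61   0.776 -0.303] [ 0.33543243 -0.53693938 -0.87180788] [ 0.34207194 -0.03791341  0.01866178]
target [0.5496 0.1641 0.2974] dp [-0.019   0.1796  0.0027] twist [ 1.5199  0.3953 -0.0171] ang 1.571
```

Emit:
{"method": "servo_tool", "body": {
  "twist": [
    [0.095,0.0247,-0.001],
    [0.095,0.0247,-0.001],
    [0.095,0.0247,-0.001],
    [0.095,0.0247,-0.001],
    [0.095,0.0247,-0.001],
    [0.095,0.0247,-0.001],
    [0.095,0.0247,-0.001],
    [0.095,0.0247,-0.001]
  ],
  "dp": [
    [0,0,0.005],
    [0,0,0.005],
    [0,0,0.005],
    [0,0,0.005],
    [0,0,0.005],
    [0,0,0.005],
    [0,0,0],
    [0,0,0]
  ],
  "jaw": [-1,-1,-1,-1,-1,-1,-1,-1]
}}

```text
time_s: 24.65
ee_pos: [0.5689, -0.0161, 0.3245]
tcp_rot: [-0.204, 0.59, 0.764, 0.161]
ft_force: [0.0, -0.2, -2.0]
gripper_width: 0.616
grasp_force: 30.0
```

Emit:
{"method": "servo_tool", "body": {
  "twist": [
    [0.095,0.0247,-0.001],
    [0.095,0.0247,-0.001],
    [0.095,0.0247,-0.001],
    [0.095,0.0247,-0.001],
    [0.095,0.0247,-0.001],
    [0.095,0.0247,-0.001],
    [0.095,0.0247,-0.001],
    [0.095,0.0247,-0.001]
  ],
  "dp": [
    [0,0,0],
    [0,0,0],
    [0,0,0],
    [0,0,0],
    [0,0,0],
    [0,0,0],
    [0,0,0],
    [0,0,0]
  ],
  "jaw": [-1,-1,-1,-1,-1,-1,-1,-1]
}}

```text
time_s: 25.32
ee_pos: [0.5691, -0.0165, 0.3233]
tcp_rot: [-0.48, 0.488, 0.625, 0.376]
ft_force: [0.3, 0.7, -1.8]
gripper_width: 0.62
grasp_force: 30.0
```

```bash
python3 - <<'E'
from h import *
s=bot.state(); print(s["q"].round(3),s["ft_force"],s["wrist_torque"]); p,R=place(4,.25); delta(p,R)
E
```

```text
[ 0.774  1.065 -1.131  1.677 -0.437  1.077  0.361] [ 0.26121651  0.66741235 -1.79336337] [-1.38927296 -0.43095081  0.03214206]
target [0.5496 0.1641 0.2974] dp [-0.0195  0.1807 -0.0259] twist [-0.0017  0.0008  0.0018] ang 0.003
```

Emit:
{"method": "servo_tool", "body": {
  "twist": [
    [0,0,0],
    [0,0,0],
    [0,0,0],
    [0,0,0],
    [0,0,0],
    [0,0,0],
    [0,0,0],
    [0,0,0]
  ],
  "dp": [
    [-0.003,0.025,-0.003],
    [-0.003,0.025,-0.003],
    [-0.003,0.025,-0.003],
    [-0.003,0.025,-0.003],
    [-0.003,0.025,-0.003],
    [-0.003,0.025,-0.003],
    [-0.002,0.025,-0.003],
    [0,0.006,-0.003]
  ],
  "jaw": [-1,-1,-1,-1,-1,-1,-1,-1]
}}

```text
time_s: 25.98
ee_pos: [0.5473, 0.1688, 0.3]
tcp_rot: [-0.48, 0.486, 0.627, 0.374]
ft_force: [-0.4, 0.5, -1.0]
gripper_width: 0.621
grasp_force: 30.0
```

Emit:
{"method": "servo_tool", "body": {
  "twist": [
    [0,0,0],
    [0,0,0],
    [0,0,0],
    [0,0,0],
    [0,0,0],
    [0,0,0],
    [0,0,0],
    [0,0,0]
  ],
  "dp": [
    [0,0,0],
    [0,0,0],
    [0,0,0],
    [0,0,0],
    [0,0,0],
    [0,0,0],
    [0,0,0],
    [0,0,0]
  ],
  "jaw": [-1,-1,-1,-1,-1,-1,-1,-1]
}}

```text
time_s: 26.65
ee_pos: [0.5492, 0.1652, 0.2998]
tcp_rot: [-0.479, 0.489, 0.625, 0.375]
ft_force: [0.3, -0.3, -1.6]
gripper_width: 0.618
grasp_force: 30.0
```

```bash
python3 - <<'E'
from h import *
s=bot.state(); print(s["q"].round(3),s["ft_force"],s["wrist_torque"]); p,R=place(4,.107); delta(p,R)
C,a=snap("scene"); C2,b=snap("top"); Cw,w=snap("wrist")
G=O+EY*.0895+Z*.25
c=[]
for cam_,i in((C,a),(C2,b)):
    u,v=proj(cam_,G)[0].astype(int); print(u,v); v0=max(v-55,0); u0=max(u-60,0); c.append(cv2.resize(i[v0:v0+120,u0:u0+100],(400,480)))
cv2.imwrite("pics/p1.png",np.hstack(c))
E
```

```text
[ 0.511  1.105 -1.177  1.79  -0.537  0.702  0.385] [ 0.30241204 -0.26985454 -1.61362044] [-1.28667159 -0.42338024  0.01366235]
target [0.5496 0.1641 0.1544] dp [ 0.0004 -0.0011 -0.1454] twist [0.0006 0.0011 0.001 ] ang 0.002
476 107
149 264
```

View pics/p1.png

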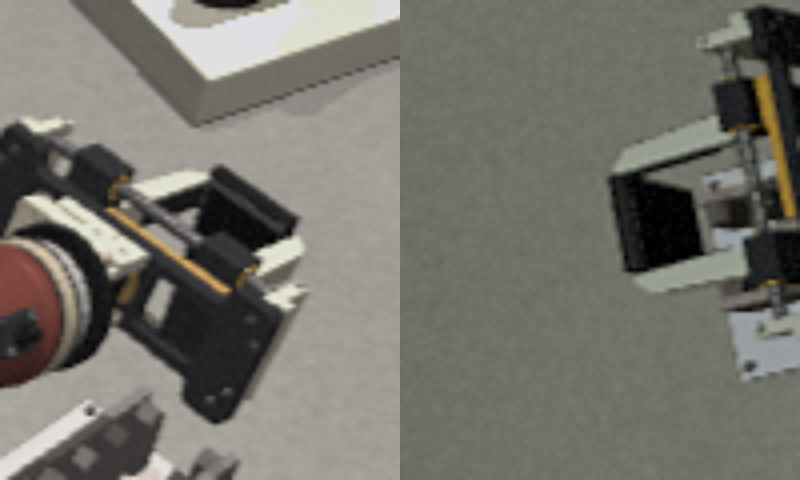

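The view shows the phone held upright between the fingertips above slot 4. The picture quota is used up, so further checks are numeric. I'll compare the phone's outline with where an upright phone should project.

```bash
cat >> h.py <<'E'
def held(C,img,h=.095):
    "predicted corners of the held phone's faces vs dark blob"
    s=bot.state(); q=s["tcp_rot"]; R=Ro.from_quat([q[1],q[2],q[3],q[0]]).as_matrix()
    G=s["ee_pos"]+.183*R[:,2]; dn=-np.cos(T)*R[:,0]+np.sin(T)*R[:,2]; n=np.cos(T)*R[:,2]+np.sin(T)*R[:,0]
    P=[G+sx*.029*R[:,1]+a*dn+sn*.005*n for sx in(-1,1) for a in(-.02,h) for sn in(-1,1)]
    H=cv2.convexHull(proj(C,P).astype(np.float32))
    m=(img.max(2)<45).astype(np.uint8)*255
    pm=np.zeros(m.shape,np.uint8); cv2.fillConvexPoly(pm,H.astype(np.int32),255)
    big=cv2.dilate(pm,np.ones((15,15)))
    print("down vec",dn.round(3),"G",G.round(4),"hull",H[:,0].round(0).tolist())
    print("dark in hull %.2f"%((m&pm)>0).sum().__truediv__((pm>0).sum()),"dark ring outside %.2f"%(((m&big&~pm)>0).sum()/((big&~pm)>0).sum()))
    ys,xs=np.nonzero(m&big); print("dark bbox",xs.min(),xs.max(),ys.min(),ys.max(),"rect",cv2.minAreaRect(np.c_[xs,ys].astype(np.float32)))
E
python3 - <<'E'
from h import *
C,i=snap("top"); held(C,i)
E
```

```text
down vec [ 0.001 -0.001 -1.   ] G [0.5065 0.3371 0.2523] hull [[167.0, 278.0], [163.0, 279.0], [146.0, 277.0], [141.0, 252.0], [145.0, 251.0], [163.0, 256.0]]
dark in hull 0.71 dark ring outside 0.04
dark bbox 141 173 247 276 rect ((156.77865600585938, 261.44744873046875), (24.54846954345703, 30.81256103515625), 73.61045837402344)
```

Emit:
{"method": "servo_tool", "body": {
  "twist": [
    [0,0,0],
    [0,0,0],
    [0,0,0],
    [0,0,0],
    [0,0,0],
    [0,0,0],
    [0,0,0],
    [0,0,0]
  ],
  "dp": [
    [0.0004,-0.0012,-0.013],
    [0,0,-0.013],
    [0,0,-0.013],
    [0,0,-0.013],
    [0,0,-0.013],
    [0,0,-0.01],
    [0,0,0],
    [0,0,0]
  ],
  "jaw": [-1,-1,-1,-1,-1,-1,-1,-1]
}}

```text
time_s: 27.52
ee_pos: [0.5494, 0.1644, 0.224]
tcp_rot: [-0.48, 0.489, 0.625, 0.375]
ft_force: [-0.4, 0.8, -1.5]
gripper_width: 0.615
grasp_force: 30.0
```

```bash
python3 - <<'E'
from h import *
p,R=place(4,.107); delta(p,R); s=bot.state(); print(s["ft_force"])
C,i=snap("top"); held(C,i)
E
```

```text
target [0.5496 0.1641 0.1544] dp [ 0.0002 -0.0003 -0.0696] twist [-0.0001 -0.0009  0.0005] ang 0.001
[-0.39708701  0.82195843 -1.50251668]
down vec [ 0.001  0.001 -1.   ] G [0.5069 0.3362 0.1777] hull [[177.0, 279.0], [174.0, 280.0], [158.0, 278.0], [154.0, 255.0], [158.0, 254.0], [173.0, 258.0]]
dark in hull 0.73 dark ring outside 0.07
dark bbox 154 184 250 286 rect ((169.99244689941406, 269.12640380859375), (35.751976013183594, 27.33613395690918), 79.3803482055664)
```

Emit:
{"method": "servo_tool", "body": {
  "twist": [
    [0,0,0],
    [0,0,0],
    [0,0,0],
    [0,0,0],
    [0,0,0],
    [0,0,0],
    [0,0,0],
    [0,0,0]
  ],
  "dp": [
    [0,0,-0.005],
    [0,0,-0.005],
    [0,0,-0.005],
    [0,0,-0.005],
    [0,0,0],
    [0,0,0],
    [0,0,0],
    [0,0,0]
  ],
  "jaw": [-1,-1,-1,-1,-1,-1,-1,-1]
}}

```text
time_s: 28.23
ee_pos: [0.5495, 0.1645, 0.2051]
tcp_rot: [-0.479, 0.488, 0.625, 0.375]
ft_force: [-0.0, -0.8, -0.1]
gripper_width: 0.621
grasp_force: 30.0
```

Emit:
{"method": "servo_tool", "body": {
  "twist": [
    [0,0,0],
    [0,0,0],
    [0,0,0],
    [0,0,0],
    [0,0,0],
    [0,0,0],
    [0,0,0],
    [0,0,0]
  ],
  "dp": [
    [0,0,-0.007],
    [0,0,-0.007],
    [0,0,-0.007],
    [0,0,-0.007],
    [0,0,-0.007],
    [0,0,-0.005],
    [0,0,0],
    [0,0,0]
  ],
  "jaw": [-1,-1,-1,-1,-1,-1,-1,-1]
}}

```text
time_s: 28.9
ee_pos: [0.5495, 0.1644, 0.1644]
tcp_rot: [-0.48, 0.489, 0.625, 0.375]
ft_force: [0.8, 0.3, -1.0]
gripper_width: 0.618
grasp_force: 30.0
```

Emit:
{"method": "servo_tool", "body": {
  "twist": [
    [0,0,0],
    [0,0,0],
    [0,0,0],
    [0,0,0],
    [0,0,0],
    [0,0,0],
    [0,0,0],
    [0,0,0]
  ],
  "dp": [
    [0,0,-0.003],
    [0,0,-0.002],
    [0,0,-0.001],
    [0,0,-0.001],
    [0,0,0],
    [0,0,0],
    [0,0,0],
    [0,0,0]
  ],
  "jaw": [-1,-1,-1,-1,-1,-1,-1,-1]
}}

```text
time_s: 29.57
ee_pos: [0.5495, 0.1644, 0.1579]
tcp_rot: [-0.479, 0.489, 0.625, 0.375]
ft_force: [0.3, 0.0, -1.0]
gripper_width: 0.619
grasp_force: 30.0
```

Emit:
{"method": "servo_tool", "body": {
  "twist": [
    [0,0,0],
    [0,0,0],
    [0,0,0],
    [0,0,0],
    [0,0,0],
    [0,0,0],
    [0,0,0],
    [0,0,0]
  ],
  "dp": [
    [0,0,-0.001],
    [0,0,0],
    [0,0,-0.0005],
    [0,0,0],
    [0,0,-0.0005],
    [0,0,0],
    [0,0,0],
    [0,0,0]
  ],
  "jaw": [-1,-1,-1,-1,-1,-1,-1,-1]
}}

```text
time_s: 30.23
ee_pos: [0.5495, 0.1644, 0.1557]
tcp_rot: [-0.479, 0.489, 0.625, 0.375]
ft_force: [0.1, -0.1, -1.5]
gripper_width: 0.617
grasp_force: 30.0
```

Emit:
{"method": "servo_tool", "body": {
  "twist": [
    [0,0,0],
    [0,0,0],
    [0,0,0],
    [0,0,0],
    [0,0,0],
    [0,0,0],
    [0,0,0],
    [0,0,0]
  ],
  "dp": [
    [0,0,-0.0005],
    [0,0,0],
    [0,0,-0.0005],
    [0,0,0],
    [0,0,-0.0005],
    [0,0,0],
    [0,0,0],
    [0,0,0]
  ],
  "jaw": [-1,-1,-1,-1,-1,-1,-1,-1]
}}

```text
time_s: 30.9
ee_pos: [0.5495, 0.1646, 0.1549]
tcp_rot: [-0.48, 0.488, 0.625, 0.375]
ft_force: [-0.2, -0.6, 1.8]
gripper_width: 0.621
grasp_force: 30.0
```

Emit:
{"method": "servo_tool", "body": {
  "twist": [
    [0,0,0],
    [0,0,0],
    [0,0,0],
    [0,0,0],
    [0,0,0],
    [0,0,0],
    [0,0,0],
    [0,0,0]
  ],
  "dp": [
    [0,0,-0.0005],
    [0,0,0],
    [0,0,-0.0005],
    [0,0,0],
    [0,0,0],
    [0,0,0],
    [0,0,0],
    [0,0,0]
  ],
  "jaw": [-1,-1,-1,-1,-1,-1,-1,-1]
}}

```text
time_s: 31.57
ee_pos: [0.5495, 0.1648, 0.1546]
tcp_rot: [-0.48, 0.488, 0.625, 0.376]
ft_force: [-0.0, -0.4, 5.4]
gripper_width: 0.623
grasp_force: 30.0
```

Emit:
{"method": "servo_tool", "body": {
  "twist": [
    [0,0,0],
    [0,0,0],
    [0,0,0],
    [0,0,0],
    [0,0,0],
    [0,0,0],
    [0,0,0],
    [0,0,0]
  ],
  "dp": [
    [0,0,0],
    [0,0,0],
    [0,0,0],
    [0,0,0],
    [0,0,0],
    [0,0,0],
    [0,0,0],
    [0,0,0]
  ],
  "jaw": [0.25,0.3,0.35,0.45,0.5,0.5,0.5,0.5]
}}

```text
time_s: 32.23
ee_pos: [0.5495, 0.1643, 0.1531]
tcp_rot: [-0.479, 0.489, 0.625, 0.375]
ft_force: [0.3, 0.6, 0.1]
gripper_width: 0.749
grasp_force: 0.0
```

Emit:
{"method": "servo_tool", "body": {
  "twist": [
    [0,0,0],
    [0,0,0],
    [0,0,0],
    [0,0,0],
    [0,0,0],
    [0,0,0],
    [0,0,0],
    [0,0,0]
  ],
  "dp": [
    [0.0012,-0.005,0.0013],
    [0.0024,-0.01,0.0026],
    [0.0024,-0.01,0.0026],
    [0.0036,-0.015,0.004],
    [0.0036,-0.015,0.004],
    [0.0048,-0.02,0.01],
    [0.0048,-0.02,0.03],
    [0.0048,-0.02,0.03]
  ],
  "jaw": [0.5,0.5,0.5,0.5,0.5,0.5,0.5,0.5]
}}

```text
time_s: 32.9
ee_pos: [0.5773, 0.0468, 0.2376]
tcp_rot: [-0.479, 0.49, 0.624, 0.374]
ft_force: [0.7, -0.5, 0.2]
gripper_width: 0.748
grasp_force: 0.0
```

Emit:
{"method": "servo_tool", "body": {
  "twist": [
    [0,0,0],
    [0,0,0],
    [0,0,0],
    [0,0,0],
    [0,0,0],
    [0,0,0],
    [0,0,0],
    [0,0,0]
  ],
  "dp": [
    [0,-0.02,0.03],
    [0,-0.02,0.03],
    [0,-0.02,0.01],
    [0,-0.02,0],
    [0,0,0],
    [0,0,0],
    [0,0,0],
    [0,0,0]
  ],
  "jaw": [0.5,0.5,0.5,1,1,1,1,1]
}}

```text
time_s: 33.57
ee_pos: [0.5766, -0.0296, 0.3076]
tcp_rot: [-0.48, 0.488, 0.626, 0.374]
ft_force: [-0.6, -0.2, -0.5]
gripper_width: 0.994
grasp_force: 0.0
```

```bash
cat >> h.py <<'E'
def stood(k):
    "dark fraction of where a phone upright in slot k should be, top and scene views, plus blob rect of its top edge"
    for n in("top","scene"):
        C,img=snap(n); G=O+EY*(-.0305+.03*k)
        P=[G+sx*.029*EX+h*Z+sn*.005*EY for sx in(-1,1) for h in(.075,.127) for sn in(-1,1)]
        H=cv2.convexHull(proj(C,P).astype(np.float32)); pm=np.zeros(img.shape[:2],np.uint8); cv2.fillConvexPoly(pm,H.astype(np.int32),255)
        m=(img.max(2)<60).astype(np.uint8)*255; big=cv2.dilate(pm,np.ones((9,9)))
        ys,xs=np.nonzero(m&big); print(n,"slot",k,"dark %.2f"%(((m&pm)>0).sum()/(pm>0).sum()),"hull",np.r_[H[:,0].min(0),H[:,0].max(0)].round(0),"dark bbox",(xs.min(),ys.min(),xs.max(),ys.max()) if len(xs) else None)
E
python3 - <<'E'
from h import *
print(bot.state()["q"].round(3)); stood(4)
ph=phones(*snap("top"))
for p in ph: print(p); delta(*pick(p[0],float(p[1])))
E
```

```text
[ 0.771  1.083 -1.095  1.651 -0.429  1.108  0.386]
top slot 4 dark 0.90 hull [164. 257. 178. 280.] dark bbox (np.int64(164), np.int64(255), np.int64(182), np.int64(284))
scene slot 4 dark 0.78 hull [448. 139. 473. 168.] dark bbox (np.int64(446), np.int64(140), np.int64(472), np.int64(171))
(array([ 0.4508, -0.098 ]), np.float32(88.4), (55, 112))
target [ 0.4532 -0.0132  0.1833] dp [-0.1237  0.0164 -0.1243] twist [-1.5656 -0.171  -0.2153] ang 1.59
```

Emit:
{"method": "servo_tool", "body": {
  "twist": [
    [-0.0979,-0.0107,-0.0135],
    [-0.0979,-0.0107,-0.0135],
    [-0.0979,-0.0107,-0.0135],
    [-0.0979,-0.0107,-0.0135],
    [-0.0979,-0.0107,-0.0135],
    [-0.0979,-0.0107,-0.0135],
    [-0.0979,-0.0107,-0.0135],
    [-0.0979,-0.0107,-0.0135]
  ],
  "dp": [
    [-0.008,0,0],
    [-0.008,0,0],
    [-0.008,0,0],
    [-0.008,0,0],
    [-0.008,0,0],
    [-0.008,0,0],
    [-0.008,0,0],
    [-0.008,0,0]
  ],
  "jaw": [1,1,1,1,1,1,1,1]
}}

```text
time_s: 34.38
ee_pos: [0.5125, -0.03, 0.308]
tcp_rot: [-0.208, 0.651, 0.714, 0.152]
ft_force: [-0.5, 0.7, -0.3]
gripper_width: 0.998
grasp_force: 0.0
```

Emit:
{"method": "servo_tool", "body": {
  "twist": [
    [-0.0979,-0.0107,-0.0135],
    [-0.0979,-0.0107,-0.0135],
    [-0.0979,-0.0107,-0.0135],
    [-0.0979,-0.0107,-0.0135],
    [-0.0979,-0.0107,-0.0135],
    [-0.0979,-0.0107,-0.0135],
    [-0.0979,-0.0107,-0.0135],
    [-0.0979,-0.0107,-0.0135]
  ],
  "dp": [
    [-0.0075,0.002,-0.005],
    [-0.0075,0.002,-0.005],
    [-0.0075,0.002,-0.005],
    [-0.0075,0.002,-0.005],
    [-0.0075,0.002,-0.005],
    [-0.0075,0.002,-0.005],
    [-0.0075,0.002,-0.005],
    [-0.0075,0.002,-0.005]
  ],
  "jaw": [1,1,1,1,1,1,1,1]
}}

```text
time_s: 35.05
ee_pos: [0.4525, -0.0136, 0.2679]
tcp_rot: [0.094, 0.71, 0.691, -0.094]
ft_force: [-0.9, 0.7, -0.1]
gripper_width: 1.001
grasp_force: 0.0
```

Emit:
{"method": "servo_tool", "body": {
  "twist": [
    [0,0,0],
    [0,0,0],
    [0,0,0],
    [0,0,0],
    [0,0,0],
    [0,0,0],
    [0,0,0],
    [0,0,0]
  ],
  "dp": [
    [0,0,0],
    [0,0,0],
    [0,0,0],
    [0,0,0],
    [0,0,0],
    [0,0,0],
    [0,0,0],
    [0,0,0]
  ],
  "jaw": [1,1,1,1,1,1,1,1]
}}

```text
time_s: 35.72
ee_pos: [0.4532, -0.0153, 0.2678]
tcp_rot: [0.092, 0.711, 0.69, -0.093]
ft_force: [0.3, -0.1, -0.9]
gripper_width: 1.0
grasp_force: 0.0
```

```bash
python3 - <<'E'
from h import *
print(bot.state()["q"].round(3)); delta(*pick([.451,-.0977],87.8))
for p in phones(*snap("wrist")): print("w",p)
for p in phones(*snap("top")): print("t",p)
E
```

```text
[-0.071  0.542 -0.027  2.125  0.529  0.569 -0.586]
target [ 0.4543 -0.0129  0.1833] dp [ 0.0011  0.0024 -0.0845] twist [ 0.0013  0.0028 -0.009 ] ang 0.009
w (array([ 0.4518, -0.0946]), np.float32(88.1), (58, 110))
t (array([ 0.4414, -0.3207]), np.float32(100.7), (56, 114))
t (array([ 0.609 , -0.3193]), np.float32(93.3), (57, 114))
```

Emit:
{"method": "servo_tool", "body": {
  "twist": [
    [0,0,-0.005],
    [0,0.002,-0.002],
    [0,0,0],
    [0,0,0],
    [0,0,0],
    [0,0,0],
    [0,0,0],
    [0,0,0]
  ],
  "dp": [
    [0.001,0.0024,-0.015],
    [0,0,-0.015],
    [0,0,-0.015],
    [0,0,-0.015],
    [0,0,-0.013],
    [0,0,-0.008],
    [0,0,-0.003],
    [0,0,0]
  ],
  "jaw": [1,1,1,1,1,1,1,1]
}}

```text
time_s: 36.48
ee_pos: [0.454, -0.0121, 0.1833]
tcp_rot: [0.091, 0.713, 0.689, -0.095]
ft_force: [0.6, 0.3, -0.3]
gripper_width: 0.998
grasp_force: 0.0
```

Emit:
{"method": "servo_tool", "body": {
  "twist": [
    [0,0,0],
    [0,0,0],
    [0,0,0],
    [0,0,0],
    [0,0,0],
    [0,0,0],
    [0,0,0],
    [0,0,0]
  ],
  "dp": [
    [0,0,0],
    [0,0,0],
    [0,0,0],
    [0,0,0],
    [0,0,0],
    [0,0,0],
    [0,0,0],
    [0,0,0]
  ],
  "jaw": [0.6,0.4,0.3,0.2,0.1,0,-0.5,-1]
}}

```text
time_s: 37.15
ee_pos: [0.4542, -0.0123, 0.184]
tcp_rot: [0.092, 0.713, 0.689, -0.094]
ft_force: [0.5, 0.3, 2.6]
gripper_width: 0.617
grasp_force: 30.0
```

Emit:
{"method": "servo_tool", "body": {
  "twist": [
    [0,0,0],
    [0,0,0],
    [0,0,0],
    [0,0,0],
    [0,0,0],
    [0,0,0],
    [0,0,0],
    [0,0,0]
  ],
  "dp": [
    [0,0,0],
    [0,0,0],
    [0,0,0.01],
    [0.01,0,0.025],
    [0.01,0,0.025],
    [0.02,0,0.03],
    [0.02,0,0.03],
    [0.02,0,0.02]
  ],
  "jaw": [-1,-1,-1,-1,-1,-1,-1,-1]
}}

```text
time_s: 37.82
ee_pos: [0.5348, -0.0125, 0.3263]
tcp_rot: [0.092, 0.713, 0.688, -0.093]
ft_force: [0.4, -0.6, -1.7]
gripper_width: 0.617
grasp_force: 30.0
```

```bash
python3 - <<'E'
from h import *
s=bot.state(); print(s["q"].round(3)); p,R=place(3,.25); delta(p,R)
E
```

```text
[-0.006  0.542 -0.113  1.853  0.437  0.833 -0.45 ]
target [0.5569 0.135  0.2974] dp [ 0.022   0.1475 -0.0289] twist [1.5669 0.1668 0.2219] ang 1.591
```

Emit:
{"method": "servo_tool", "body": {
  "twist": [
    [0.0979,0.0104,0.0139],
    [0.0979,0.0104,0.0139],
    [0.0979,0.0104,0.0139],
    [0.0979,0.0104,0.0139],
    [0.0979,0.0104,0.0139],
    [0.0979,0.0104,0.0139],
    [0.0979,0.0104,0.0139],
    [0.0979,0.0104,0.0139]
  ],
  "dp": [
    [0.003,0,0],
    [0.003,0,0],
    [0.003,0,0],
    [0.003,0,0],
    [0.003,0,0],
    [0.003,0,0],
    [0.003,0,0],
    [0.003,0,0]
  ],
  "jaw": [-1,-1,-1,-1,-1,-1,-1,-1]
}}

```text
time_s: 38.48
ee_pos: [0.5579, -0.0129, 0.3233]
tcp_rot: [-0.212, 0.651, 0.713, 0.153]
ft_force: [1.0, 0.1, -2.9]
gripper_width: 0.617
grasp_force: 30.0
```

Emit:
{"method": "servo_tool", "body": {
  "twist": [
    [0.0979,0.0104,0.0139],
    [0.0979,0.0104,0.0139],
    [0.0979,0.0104,0.0139],
    [0.0979,0.0104,0.0139],
    [0.0979,0.0104,0.0139],
    [0.0979,0.0104,0.0139],
    [0.0979,0.0104,0.0139],
    [0.0979,0.0104,0.0139]
  ],
  "dp": [
    [0,0,0],
    [0,0,0],
    [0,0,0],
    [0,0,0],
    [0,0,0],
    [0,0,0],
    [0,0,0],
    [0,0,0]
  ],
  "jaw": [-1,-1,-1,-1,-1,-1,-1,-1]
}}

```text
time_s: 39.15
ee_pos: [0.5581, -0.0132, 0.3226]
tcp_rot: [-0.48, 0.488, 0.625, 0.375]
ft_force: [-0.7, 0.1, -1.2]
gripper_width: 0.619
grasp_force: 30.0
```

Emit:
{"method": "servo_tool", "body": {
  "twist": [
    [0,0,0],
    [0,0,0],
    [0,0,0],
    [0,0,0],
    [0,0,0],
    [0,0,0],
    [0,0,0],
    [0,0,0]
  ],
  "dp": [
    [0,0.022,-0.005],
    [0,0.022,-0.005],
    [0,0.022,-0.005],
    [0,0.022,-0.005],
    [0,0.022,-0.005],
    [0,0.022,-0.003],
    [0,0.013,0],
    [0,0,0]
  ],
  "jaw": [-1,-1,-1,-1,-1,-1,-1,-1]
}}

```text
time_s: 39.82
ee_pos: [0.5569, 0.1353, 0.2956]
tcp_rot: [-0.481, 0.486, 0.627, 0.373]
ft_force: [0.1, 0.2, -0.7]
gripper_width: 0.615
grasp_force: 30.0
```

Emit:
{"method": "servo_tool", "body": {
  "twist": [
    [0,0,0],
    [0,0,0],
    [0,0,0],
    [0,0,0],
    [0,0,0],
    [0,0,0],
    [0,0,0],
    [0,0,0]
  ],
  "dp": [
    [0,0,0],
    [0,0,0],
    [0,0,0],
    [0,0,0],
    [0,0,0],
    [0,0,0],
    [0,0,0],
    [0,0,0]
  ],
  "jaw": [-1,-1,-1,-1,-1,-1,-1,-1]
}}

```text
time_s: 40.48
ee_pos: [0.5581, 0.1326, 0.2958]
tcp_rot: [-0.479, 0.488, 0.626, 0.374]
ft_force: [0.7, 0.6, -0.6]
gripper_width: 0.621
grasp_force: 30.0
```

```bash
python3 - <<'E'
from h import *
s=bot.state(); print(s["q"].round(3)); delta(*place(3,.107)); C,i=snap("top"); held(C,i)
E
```

```text
[ 0.523  1.052 -1.062  1.769 -0.631  0.819  0.495]
target [0.5569 0.135  0.1544] dp [-0.0012  0.0024 -0.1414] twist [ 0.0014  0.0013 -0.0022] ang 0.003
down vec [ 0.001 -0.001 -1.   ] G [0.515  0.304  0.2481] hull [[181.0, 275.0], [177.0, 276.0], [161.0, 273.0], [156.0, 249.0], [160.0, 248.0], [177.0, 253.0]]
dark in hull 0.71 dark ring outside 0.10
dark bbox 156 188 244 281 rect ((172.92306518554688, 263.1153869628906), (36.28148651123047, 28.04460906982422), 78.69007110595703)
```

Emit:
{"method": "servo_tool", "body": {
  "twist": [
    [0,0,0],
    [0,0,0],
    [0,0,0],
    [0,0,0],
    [0,0,0],
    [0,0,0],
    [0,0,0],
    [0,0,0]
  ],
  "dp": [
    [-0.0012,0.0024,-0.013],
    [0,0,-0.013],
    [0,0,-0.013],
    [0,0,-0.013],
    [0,0,-0.013],
    [0,0,-0.005],
    [0,0,0],
    [0,0,0]
  ],
  "jaw": [-1,-1,-1,-1,-1,-1,-1,-1]
}}

```text
time_s: 41.2
ee_pos: [0.5569, 0.1353, 0.2255]
tcp_rot: [-0.48, 0.488, 0.626, 0.374]
ft_force: [-0.3, -0.1, -1.1]
gripper_width: 0.616
grasp_force: 30.0
```

```bash
python3 - <<'E'
from h import *
delta(*place(3,.107))
E
```

```text
target [0.5569 0.135  0.1544] dp [-0.0001 -0.0003 -0.0711] twist [ 0.0003  0.0003 -0.0026] ang 0.003
```

Emit:
{"method": "servo_tool", "body": {
  "twist": [
    [0,0,0],
    [0,0,0],
    [0,0,0],
    [0,0,0],
    [0,0,0],
    [0,0,0],
    [0,0,0],
    [0,0,0]
  ],
  "dp": [
    [0,0,-0.007],
    [0,0,-0.007],
    [0,0,-0.007],
    [0,0,-0.007],
    [0,0,0],
    [0,0,0],
    [0,0,0],
    [0,0,0]
  ],
  "jaw": [-1,-1,-1,-1,-1,-1,-1,-1]
}}

```text
time_s: 41.87
ee_pos: [0.557, 0.1353, 0.1982]
tcp_rot: [-0.479, 0.487, 0.626, 0.374]
ft_force: [0.1, 0.5, -1.0]
gripper_width: 0.614
grasp_force: 30.0
```

Emit:
{"method": "servo_tool", "body": {
  "twist": [
    [0,0,0],
    [0,0,0],
    [0,0,0],
    [0,0,0],
    [0,0,0],
    [0,0,0],
    [0,0,0],
    [0,0,0]
  ],
  "dp": [
    [0,0,-0.007],
    [0,0,-0.007],
    [0,0,-0.007],
    [0,0,-0.007],
    [0,0,-0.005],
    [0,0,-0.004],
    [0,0,-0.002],
    [0,0,0]
  ],
  "jaw": [-1,-1,-1,-1,-1,-1,-1,-1]
}}

```text
time_s: 42.53
ee_pos: [0.5568, 0.1351, 0.1581]
tcp_rot: [-0.48, 0.488, 0.626, 0.374]
ft_force: [-0.2, 0.5, -0.7]
gripper_width: 0.62
grasp_force: 30.0
```

Emit:
{"method": "servo_tool", "body": {
  "twist": [
    [0,0,0],
    [0,0,0],
    [0,0,0],
    [0,0,0],
    [0,0,0],
    [0,0,0],
    [0,0,0],
    [0,0,0]
  ],
  "dp": [
    [0,0,-0.0005],
    [0,0,-0.0005],
    [0,0,-0.0005],
    [0,0,-0.0005],
    [0,0,0],
    [0,0,0],
    [0,0,0],
    [0,0,0]
  ],
  "jaw": [-1,-1,-1,-1,-1,-1,-1,-1]
}}

```text
time_s: 43.2
ee_pos: [0.5569, 0.1352, 0.1568]
tcp_rot: [-0.479, 0.488, 0.626, 0.374]
ft_force: [0.7, -0.1, -0.9]
gripper_width: 0.615
grasp_force: 30.0
```

Emit:
{"method": "servo_tool", "body": {
  "twist": [
    [0,0,0],
    [0,0,0],
    [0,0,0],
    [0,0,0],
    [0,0,0],
    [0,0,0],
    [0,0,0],
    [0,0,0]
  ],
  "dp": [
    [0,0,-0.0005],
    [0,0,-0.0005],
    [0,0,0],
    [0,0,-0.0005],
    [0,0,0],
    [0,0,0],
    [0,0,0],
    [0,0,0]
  ],
  "jaw": [-1,-1,-1,-1,-1,-1,-1,-1]
}}

```text
time_s: 43.87
ee_pos: [0.5569, 0.1354, 0.1559]
tcp_rot: [-0.48, 0.487, 0.626, 0.374]
ft_force: [-0.1, -0.2, 2.4]
gripper_width: 0.615
grasp_force: 30.0
```

Emit:
{"method": "servo_tool", "body": {
  "twist": [
    [0,0,0],
    [0,0,0],
    [0,0,0],
    [0,0,0],
    [0,0,0],
    [0,0,0],
    [0,0,0],
    [0,0,0]
  ],
  "dp": [
    [0,0,-0.0005],
    [0,0,0],
    [0,0,-0.0005],
    [0,0,0],
    [0,0,0],
    [0,0,0],
    [0,0,0],
    [0,0,0]
  ],
  "jaw": [-1,-1,-1,-1,-1,-1,-1,-1]
}}

```text
time_s: 44.53
ee_pos: [0.5568, 0.1357, 0.1555]
tcp_rot: [-0.48, 0.487, 0.626, 0.375]
ft_force: [0.1, -1.5, 6.5]
gripper_width: 0.618
grasp_force: 30.0
```

Contact with the floor. Release and retreat as before.

Emit:
{"method": "servo_tool", "body": {
  "twist": [
    [0,0,0],
    [0,0,0],
    [0,0,0],
    [0,0,0],
    [0,0,0],
    [0,0,0],
    [0,0,0],
    [0,0,0]
  ],
  "dp": [
    [0,0,0],
    [0,0,0],
    [0,0,0],
    [0,0,0],
    [0,0,0],
    [0,0,0],
    [0,0,0],
    [0,0,0]
  ],
  "jaw": [0.25,0.3,0.35,0.45,0.5,0.5,0.5,0.5]
}}

```text
time_s: 45.2
ee_pos: [0.5569, 0.1351, 0.1541]
tcp_rot: [-0.479, 0.488, 0.626, 0.374]
ft_force: [0.3, -0.7, -0.2]
gripper_width: 0.749
grasp_force: 0.0
```

Emit:
{"method": "servo_tool", "body": {
  "twist": [
    [0,0,0],
    [0,0,0],
    [0,0,0],
    [0,0,0],
    [0,0,0],
    [0,0,0],
    [0,0,0],
    [0,0,0]
  ],
  "dp": [
    [0.0012,-0.005,0.0013],
    [0.0024,-0.01,0.0026],
    [0.0024,-0.01,0.0026],
    [0.0036,-0.015,0.004],
    [0.0036,-0.015,0.004],
    [0.0048,-0.02,0.01],
    [0.0048,-0.02,0.03],
    [0.0048,-0.02,0.03]
  ],
  "jaw": [0.5,0.5,0.5,0.5,0.5,0.5,0.5,0.5]
}}

```text
time_s: 45.87
ee_pos: [0.5847, 0.0175, 0.2387]
tcp_rot: [-0.48, 0.489, 0.625, 0.374]
ft_force: [0.9, 0.2, 0.6]
gripper_width: 0.748
grasp_force: 0.0
```

Emit:
{"method": "servo_tool", "body": {
  "twist": [
    [0,0,0],
    [0,0,0],
    [0,0,0],
    [0,0,0],
    [0,0,0],
    [0,0,0],
    [0,0,0],
    [0,0,0]
  ],
  "dp": [
    [0,-0.025,0.03],
    [0,-0.025,0.03],
    [0,-0.025,0.01],
    [0,-0.025,0],
    [0,-0.025,0],
    [0,-0.02,0],
    [0,0,0],
    [0,0,0]
  ],
  "jaw": [0.5,0.5,0.5,1,1,1,1,1]
}}

```text
time_s: 46.53
ee_pos: [0.5844, -0.127, 0.3087]
tcp_rot: [-0.478, 0.489, 0.626, 0.375]
ft_force: [-0.1, 0.8, -0.7]
gripper_width: 0.991
grasp_force: 0.0
```

```bash
python3 - <<'E'
from h import *
print(bot.state()["q"].round(3)); stood(4); stood(3)
for p in phones(*snap("top")): print("t",p)
for p in phones(*snap("scene")): print("s",p)
print("far"); delta(*pick([.609,-.3192],93.4)); print("near"); delta(*pick([.4414,-.3206],100.7))
E
```

```text
[ 0.829  1.045 -0.945  1.534 -0.46   1.343  0.474]
top slot 4 dark 0.90 hull [164. 257. 178. 280.] dark bbox (np.int64(164), np.int64(255), np.int64(182), np.int64(284))
scene slot 4 dark 0.77 hull [448. 139. 473. 168.] dark bbox (np.int64(444), np.int64(140), np.int64(472), np.int64(171))
top slot 3 dark 0.94 hull [175. 254. 189. 277.] dark bbox (np.int64(171), np.int64(254), np.int64(193), np.int64(280))
scene slot 3 dark 0.88 hull [440. 144. 465. 174.] dark bbox (np.int64(438), np.int64(142), np.int64(469), np.int64(178))
s (array([ 0.6125, -0.3215]), np.float32(93.3), (59, 114))
far
target [ 0.604  -0.2345  0.1833] dp [ 0.0196 -0.1109 -0.1257] twist [-1.5531 -0.2407 -0.1499] ang 1.579
near
target [ 0.4256 -0.2372  0.1833] dp [-0.1587 -0.1136 -0.1257] twist [-1.533  -0.3387 -0.0499] ang 1.571
```

Emit:
{"method": "servo_tool", "body": {
  "twist": [
    [-0.0971,-0.015,-0.0094],
    [-0.0971,-0.015,-0.0094],
    [-0.0971,-0.015,-0.0094],
    [-0.0971,-0.015,-0.0094],
    [-0.0971,-0.015,-0.0094],
    [-0.0971,-0.015,-0.0094],
    [-0.0971,-0.015,-0.0094],
    [-0.0971,-0.015,-0.0094]
  ],
  "dp": [
    [0.001,-0.007,0],
    [0.001,-0.007,0],
    [0.001,-0.007,0],
    [0.001,-0.007,0],
    [0.001,-0.007,0],
    [0.001,-0.007,0],
    [0.001,-0.007,0],
    [0.001,-0.007,0]
  ],
  "jaw": [1,1,1,1,1,1,1,1]
}}

```text
time_s: 47.5
ee_pos: [0.5926, -0.1802, 0.3091]
tcp_rot: [-0.206, 0.633, 0.731, 0.153]
ft_force: [-0.7, -0.0, 0.2]
gripper_width: 1.001
grasp_force: 0.0
```

Emit:
{"method": "servo_tool", "body": {
  "twist": [
    [-0.0971,-0.015,-0.0094],
    [-0.0971,-0.015,-0.0094],
    [-0.0971,-0.015,-0.0094],
    [-0.0971,-0.015,-0.0094],
    [-0.0971,-0.015,-0.0094],
    [-0.0971,-0.015,-0.0094],
    [-0.0971,-0.015,-0.0094],
    [-0.0971,-0.015,-0.0094]
  ],
  "dp": [
    [0.0015,-0.007,-0.005],
    [0.0015,-0.007,-0.005],
    [0.0015,-0.007,-0.005],
    [0.0015,-0.007,-0.005],
    [0.0015,-0.007,-0.005],
    [0.0015,-0.007,-0.005],
    [0.0015,-0.007,-0.005],
    [0.0015,-0.007,-0.005]
  ],
  "jaw": [1,1,1,1,1,1,1,1]
}}

```text
time_s: 48.17
ee_pos: [0.6047, -0.2358, 0.2688]
tcp_rot: [0.098, 0.68, 0.721, -0.09]
ft_force: [-0.6, 0.1, -0.1]
gripper_width: 0.999
grasp_force: 0.0
```

Emit:
{"method": "servo_tool", "body": {
  "twist": [
    [0,0,0],
    [0,0,0],
    [0,0,0],
    [0,0,0],
    [0,0,0],
    [0,0,0],
    [0,0,0],
    [0,0,0]
  ],
  "dp": [
    [0,0,0],
    [0,0,0],
    [0,0,0],
    [0,0,0],
    [0,0,0],
    [0,0,0],
    [0,0,0],
    [0,0,0]
  ],
  "jaw": [1,1,1,1,1,1,1,1]
}}

```text
time_s: 48.83
ee_pos: [0.6044, -0.2371, 0.2688]
tcp_rot: [0.096, 0.681, 0.721, -0.089]
ft_force: [-0.3, 0.9, -0.6]
gripper_width: 0.999
grasp_force: 0.0
```

```bash
python3 - <<'E'
from h import *
print(bot.state()["q"].round(3)); delta(*pick([.609,-.3192],93.4))
for n in("wrist","top","scene"):
  for p in phones(*snap(n)): print(n,p)
E
```

```text
[ 0.376  0.748 -0.146  1.612  0.513  0.765 -0.039]
target [ 0.604  -0.2345  0.1833] dp [-0.0004  0.0026 -0.0856] twist [0.0003 0.0024 0.0014] ang 0.003
wrist (array([ 0.61  , -0.3163]), np.float32(93.1), (58, 110))
```

Emit:
{"method": "servo_tool", "body": {
  "twist": [
    [0,0,0],
    [0,0.002,0],
    [0,0,0],
    [0,0,0],
    [0,0,0],
    [0,0,0],
    [0,0,0],
    [0,0,0]
  ],
  "dp": [
    [0,0.0024,-0.015],
    [0,0,-0.015],
    [0,0,-0.015],
    [0,0,-0.015],
    [0,0,-0.014],
    [0,0,-0.008],
    [0,0,-0.003],
    [0,0,0]
  ],
  "jaw": [1,1,1,1,1,1,1,1]
}}

```text
time_s: 49.65
ee_pos: [0.6044, -0.2342, 0.1832]
tcp_rot: [0.095, 0.68, 0.721, -0.09]
ft_force: [0.1, -0.5, 0.2]
gripper_width: 0.997
grasp_force: 0.0
```

Emit:
{"method": "servo_tool", "body": {
  "twist": [
    [0,0,0],
    [0,0,0],
    [0,0,0],
    [0,0,0],
    [0,0,0],
    [0,0,0],
    [0,0,0],
    [0,0,0]
  ],
  "dp": [
    [0,0,0],
    [0,0,0],
    [0,0,0],
    [0,0,0],
    [0,0,0],
    [0,0,0],
    [0,0,0],
    [0,0,0]
  ],
  "jaw": [0.6,0.4,0.3,0.2,0.1,0,-0.5,-1]
}}

```text
time_s: 50.32
ee_pos: [0.6046, -0.2345, 0.184]
tcp_rot: [0.096, 0.68, 0.721, -0.09]
ft_force: [-0.1, -0.2, 1.7]
gripper_width: 0.616
grasp_force: 30.0
```

Emit:
{"method": "servo_tool", "body": {
  "twist": [
    [0,0,0],
    [0,0,0],
    [0,0,0],
    [0,0,0],
    [0,0,0],
    [0,0,0],
    [0,0,0],
    [0,0,0]
  ],
  "dp": [
    [0,0,0],
    [0,0,0],
    [0,0,0.01],
    [0,0,0.025],
    [0,0.01,0.025],
    [0,0.02,0.03],
    [0,0.03,0.03],
    [-0.005,0.03,0.02]
  ],
  "jaw": [-1,-1,-1,-1,-1,-1,-1,-1]
}}

```text
time_s: 50.98
ee_pos: [0.6001, -0.145, 0.3263]
tcp_rot: [0.097, 0.681, 0.72, -0.088]
ft_force: [1.2, 1.1, -1.0]
gripper_width: 0.623
grasp_force: 30.0
```

Emit:
{"method": "servo_tool", "body": {
  "twist": [
    [0,0,0],
    [0,0,0],
    [0,0,0],
    [0,0,0],
    [0,0,0],
    [0,0,0],
    [0,0,0],
    [0,0,0]
  ],
  "dp": [
    [-0.005,0.03,0],
    [-0.005,0.03,0],
    [-0.005,0.03,0],
    [-0.005,0.02,0],
    [-0.005,0.01,0],
    [-0.005,0.01,0],
    [0,0,0],
    [0,0,0]
  ],
  "jaw": [-1,-1,-1,-1,-1,-1,-1,-1]
}}

```text
time_s: 51.65
ee_pos: [0.5694, -0.016, 0.3233]
tcp_rot: [0.096, 0.681, 0.721, -0.09]
ft_force: [0.2, -0.2, -1.7]
gripper_width: 0.618
grasp_force: 30.0
```

```bash
python3 - <<'E'
from h import *
s=bot.state(); print(s["q"].round(3)); delta(*place(2,.25))
for p in phones(*snap("top")): print(p)
E
```

```text
[ 0.032  0.59  -0.16   1.767  0.473  0.86  -0.369]
target [0.5641 0.1059 0.2974] dp [-0.0053  0.1219 -0.0259] twist [1.5567 0.2366 0.1466] ang 1.581
(array([ 0.4414, -0.3207]), np.float32(100.7), (56, 114))
```

Emit:
{"method": "servo_tool", "body": {
  "twist": [
    [0.0973,0.0148,0.0092],
    [0.0973,0.0148,0.0092],
    [0.0973,0.0148,0.0092],
    [0.0973,0.0148,0.0092],
    [0.0973,0.0148,0.0092],
    [0.0973,0.0148,0.0092],
    [0.0973,0.0148,0.0092],
    [0.0973,0.0148,0.0092]
  ],
  "dp": [
    [0,0,0],
    [0,0,0],
    [0,0,0],
    [0,0,0],
    [0,0,0],
    [0,0,0],
    [0,0,0],
    [0,0,0]
  ],
  "jaw": [-1,-1,-1,-1,-1,-1,-1,-1]
}}

```text
time_s: 52.37
ee_pos: [0.5699, -0.0181, 0.323]
tcp_rot: [-0.209, 0.634, 0.728, 0.156]
ft_force: [-0.8, 0.5, -1.6]
gripper_width: 0.613
grasp_force: 30.0
```

Emit:
{"method": "servo_tool", "body": {
  "twist": [
    [0.0973,0.0148,0.0092],
    [0.0973,0.0148,0.0092],
    [0.0973,0.0148,0.0092],
    [0.0973,0.0148,0.0092],
    [0.0973,0.0148,0.0092],
    [0.0973,0.0148,0.0092],
    [0.0973,0.0148,0.0092],
    [0.0973,0.0148,0.0092]
  ],
  "dp": [
    [0,0,0],
    [0,0,0],
    [0,0,0],
    [0,0,0],
    [0,0,0],
    [0,0,0],
    [0,0,0],
    [0,0,0]
  ],
  "jaw": [-1,-1,-1,-1,-1,-1,-1,-1]
}}

```text
time_s: 53.03
ee_pos: [0.5702, -0.0183, 0.3218]
tcp_rot: [-0.479, 0.489, 0.624, 0.377]
ft_force: [0.1, 0.7, -2.2]
gripper_width: 0.621
grasp_force: 30.0
```

Emit:
{"method": "servo_tool", "body": {
  "twist": [
    [0,0,0],
    [0,0,0],
    [0,0,0],
    [0,0,0],
    [0,0,0],
    [0,0,0],
    [0,0,0],
    [0,0,0]
  ],
  "dp": [
    [-0.001,0.02,-0.005],
    [-0.001,0.02,-0.005],
    [-0.001,0.02,-0.005],
    [-0.001,0.02,-0.005],
    [-0.001,0.02,-0.005],
    [0,0.02,0],
    [0,0.002,0],
    [0,0,0]
  ],
  "jaw": [-1,-1,-1,-1,-1,-1,-1,-1]
}}

```text
time_s: 53.7
ee_pos: [0.565, 0.1062, 0.2973]
tcp_rot: [-0.479, 0.489, 0.625, 0.375]
ft_force: [-0.2, 0.4, -1.0]
gripper_width: 0.619
grasp_force: 30.0
```

Emit:
{"method": "servo_tool", "body": {
  "twist": [
    [0,0,0],
    [0,0,0],
    [0,0,0],
    [0,0,0],
    [0,0,0],
    [0,0,0],
    [0,0,0],
    [0,0,0]
  ],
  "dp": [
    [0,0,0],
    [0,0,0],
    [0,0,0],
    [0,0,0],
    [0,0,0],
    [0,0,0],
    [0,0,0],
    [0,0,0]
  ],
  "jaw": [-1,-1,-1,-1,-1,-1,-1,-1]
}}

```text
time_s: 54.37
ee_pos: [0.5645, 0.107, 0.2982]
tcp_rot: [-0.48, 0.488, 0.625, 0.375]
ft_force: [-0.3, 0.5, -1.2]
gripper_width: 0.621
grasp_force: 30.0
```

```bash
python3 - <<'E'
from h import *
s=bot.state(); print(s["q"].round(3)); delta(*place(2,.107)); C,i=snap("top"); held(C,i)
E
```

```text
[ 0.568  1.061 -1.076  1.75  -0.585  0.86   0.464]
target [0.5641 0.1059 0.1544] dp [-0.0004 -0.0011 -0.1439] twist [-0.0015  0.0009 -0.0001] ang 0.002
down vec [ 0.001  0.002 -1.   ] G [0.5217 0.2786 0.2511] hull [[191.0, 272.0], [187.0, 273.0], [172.0, 270.0], [167.0, 246.0], [171.0, 245.0], [186.0, 250.0]]
dark in hull 0.71 dark ring outside 0.31
dark bbox 161 197 241 280 rect ((178.60586547851562, 261.4764709472656), (36.33585739135742, 35.90199279785156), 77.47119140625)
```

Emit:
{"method": "servo_tool", "body": {
  "twist": [
    [0,0,0],
    [0,0,0],
    [0,0,0],
    [0,0,0],
    [0,0,0],
    [0,0,0],
    [0,0,0],
    [0,0,0]
  ],
  "dp": [
    [-0.0004,-0.0011,-0.013],
    [0,0,-0.013],
    [0,0,-0.013],
    [0,0,-0.013],
    [0,0,-0.013],
    [0,0,-0.007],
    [0,0,0],
    [0,0,0]
  ],
  "jaw": [-1,-1,-1,-1,-1,-1,-1,-1]
}}

```text
time_s: 55.08
ee_pos: [0.5641, 0.106, 0.2258]
tcp_rot: [-0.48, 0.488, 0.625, 0.375]
ft_force: [0.4, -0.7, -2.0]
gripper_width: 0.618
grasp_force: 30.0
```

```bash
python3 - <<'E'
from h import *
delta(*place(2,.107))
E
```

```text
target [0.5641 0.1059 0.1544] dp [ 0.     -0.0001 -0.0714] twist [-0.0025 -0.0003 -0.0003] ang 0.003
```

Emit:
{"method": "servo_tool", "body": {
  "twist": [
    [0,0,0],
    [0,0,0],
    [0,0,0],
    [0,0,0],
    [0,0,0],
    [0,0,0],
    [0,0,0],
    [0,0,0]
  ],
  "dp": [
    [0,0,-0.007],
    [0,0,-0.007],
    [0,0,-0.007],
    [0,0,-0.007],
    [0,0,0],
    [0,0,0],
    [0,0,0],
    [0,0,0]
  ],
  "jaw": [-1,-1,-1,-1,-1,-1,-1,-1]
}}

```text
time_s: 55.75
ee_pos: [0.5642, 0.106, 0.1986]
tcp_rot: [-0.48, 0.488, 0.625, 0.376]
ft_force: [0.6, 0.2, -1.5]
gripper_width: 0.618
grasp_force: 30.0
```

Emit:
{"method": "servo_tool", "body": {
  "twist": [
    [0,0,0],
    [0,0,0],
    [0,0,0],
    [0,0,0],
    [0,0,0],
    [0,0,0],
    [0,0,0],
    [0,0,0]
  ],
  "dp": [
    [0,0,-0.007],
    [0,0,-0.007],
    [0,0,-0.007],
    [0,0,-0.007],
    [0,0,-0.005],
    [0,0,-0.004],
    [0,0,-0.002],
    [0,0,0]
  ],
  "jaw": [-1,-1,-1,-1,-1,-1,-1,-1]
}}

```text
time_s: 56.42
ee_pos: [0.564, 0.1059, 0.1586]
tcp_rot: [-0.48, 0.488, 0.625, 0.375]
ft_force: [0.2, -0.4, -0.7]
gripper_width: 0.619
grasp_force: 30.0
```

Emit:
{"method": "servo_tool", "body": {
  "twist": [
    [0,0,0],
    [0,0,0],
    [0,0,0],
    [0,0,0],
    [0,0,0],
    [0,0,0],
    [0,0,0],
    [0,0,0]
  ],
  "dp": [
    [0,0,-0.0005],
    [0,0,-0.0005],
    [0,0,-0.0005],
    [0,0,-0.0005],
    [0,0,-0.0005],
    [0,0,0],
    [0,0,0],
    [0,0,0]
  ],
  "jaw": [-1,-1,-1,-1,-1,-1,-1,-1]
}}

```text
time_s: 57.08
ee_pos: [0.5641, 0.1059, 0.1567]
tcp_rot: [-0.48, 0.488, 0.625, 0.375]
ft_force: [0.1, -0.1, -1.7]
gripper_width: 0.618
grasp_force: 30.0
```

Emit:
{"method": "servo_tool", "body": {
  "twist": [
    [0,0,0],
    [0,0,0],
    [0,0,0],
    [0,0,0],
    [0,0,0],
    [0,0,0],
    [0,0,0],
    [0,0,0]
  ],
  "dp": [
    [0,0,-0.0005],
    [0,0,-0.0005],
    [0,0,0],
    [0,0,-0.0005],
    [0,0,0],
    [0,0,0],
    [0,0,0],
    [0,0,0]
  ],
  "jaw": [-1,-1,-1,-1,-1,-1,-1,-1]
}}

```text
time_s: 57.75
ee_pos: [0.5641, 0.106, 0.1554]
tcp_rot: [-0.48, 0.488, 0.625, 0.376]
ft_force: [-1.4, 0.1, -0.6]
gripper_width: 0.614
grasp_force: 30.0
```

Emit:
{"method": "servo_tool", "body": {
  "twist": [
    [0,0,0],
    [0,0,0],
    [0,0,0],
    [0,0,0],
    [0,0,0],
    [0,0,0],
    [0,0,0],
    [0,0,0]
  ],
  "dp": [
    [0,0,-0.0005],
    [0,0,0],
    [0,0,-0.0005],
    [0,0,0],
    [0,0,0],
    [0,0,0],
    [0,0,0],
    [0,0,0]
  ],
  "jaw": [-1,-1,-1,-1,-1,-1,-1,-1]
}}

```text
time_s: 58.42
ee_pos: [0.5641, 0.1063, 0.155]
tcp_rot: [-0.48, 0.487, 0.625, 0.376]
ft_force: [0.2, -0.8, 5.6]
gripper_width: 0.615
grasp_force: 30.0
```

Emit:
{"method": "servo_tool", "body": {
  "twist": [
    [0,0,0],
    [0,0,0],
    [0,0,0],
    [0,0,0],
    [0,0,0],
    [0,0,0],
    [0,0,0],
    [0,0,0]
  ],
  "dp": [
    [0,0,0],
    [0,0,0],
    [0,0,0],
    [0,0,0],
    [0,0,0],
    [0,0,0],
    [0,0,0],
    [0,0,0]
  ],
  "jaw": [0.25,0.3,0.35,0.45,0.5,0.5,0.5,0.5]
}}

```text
time_s: 59.08
ee_pos: [0.5641, 0.1059, 0.1541]
tcp_rot: [-0.48, 0.488, 0.625, 0.375]
ft_force: [-0.5, 0.6, 0.5]
gripper_width: 0.752
grasp_force: 0.0
```

Emit:
{"method": "servo_tool", "body": {
  "twist": [
    [0,0,0],
    [0,0,0],
    [0,0,0],
    [0,0,0],
    [0,0,0],
    [0,0,0],
    [0,0,0],
    [0,0,0]
  ],
  "dp": [
    [0.0012,-0.005,0.0013],
    [0.0024,-0.01,0.0026],
    [0.0024,-0.01,0.0026],
    [0.0036,-0.015,0.004],
    [0.0036,-0.015,0.004],
    [0.0048,-0.02,0.01],
    [0.0048,-0.02,0.03],
    [0.0048,-0.02,0.03]
  ],
  "jaw": [0.5,0.5,0.5,0.5,0.5,0.5,0.5,0.5]
}}

```text
time_s: 59.75
ee_pos: [0.5918, -0.0117, 0.2386]
tcp_rot: [-0.48, 0.489, 0.624, 0.375]
ft_force: [2.2, 0.3, 0.6]
gripper_width: 0.749
grasp_force: 0.0
```

Emit:
{"method": "servo_tool", "body": {
  "twist": [
    [0,0,0],
    [0,0,0],
    [0,0,0],
    [0,0,0],
    [0,0,0],
    [0,0,0],
    [0,0,0],
    [0,0,0]
  ],
  "dp": [
    [0,-0.025,0.03],
    [0,-0.025,0.03],
    [0,-0.025,0.01],
    [0,-0.025,0],
    [0,-0.025,0],
    [0,-0.02,0],
    [0,0,0],
    [0,0,0]
  ],
  "jaw": [0.5,0.5,0.5,1,1,1,1,1]
}}

```text
time_s: 60.42
ee_pos: [0.5915, -0.1562, 0.3087]
tcp_rot: [-0.479, 0.489, 0.624, 0.376]
ft_force: [0.1, -0.1, 0.8]
gripper_width: 0.997
grasp_force: 0.0
```

```bash
python3 - <<'E'
from h import *
print(bot.state()["q"].round(3)); [stood(k) for k in(4,3,2)]
for n in("top","scene"):
  for p in phones(*snap(n)): print(n,p)
delta(*pick([.4414,-.3206],100.7))
E
```

```text
[ 0.856  1.071 -0.961  1.475 -0.422  1.399  0.447]
top slot 4 dark 0.91 hull [164. 257. 178. 280.] dark bbox (np.int64(161), np.int64(255), np.int64(182), np.int64(284))
scene slot 4 dark 0.82 hull [448. 139. 473. 168.] dark bbox (np.int64(444), np.int64(139), np.int64(474), np.int64(171))
top slot 3 dark 0.94 hull [175. 254. 189. 277.] dark bbox (np.int64(171), np.int64(253), np.int64(193), np.int64(280))
scene slot 3 dark 0.87 hull [440. 144. 465. 174.] dark bbox (np.int64(436), np.int64(143), np.int64(469), np.int64(178))
top slot 2 dark 0.95 hull [186. 251. 200. 275.] dark bbox (np.int64(182), np.int64(252), np.int64(203), np.int64(277))
scene slot 2 dark 0.87 hull [432. 150. 457. 180.] dark bbox (np.int64(429), np.int64(147), np.int64(460), np.int64(182))
target [ 0.4256 -0.2372  0.1833] dp [-0.1661 -0.084  -0.1255] twist [-1.5361 -0.3367 -0.0477] ang 1.573
```

Emit:
{"method": "servo_tool", "body": {
  "twist": [
    [-0.096,-0.021,-0.003],
    [-0.096,-0.021,-0.003],
    [-0.096,-0.021,-0.003],
    [-0.096,-0.021,-0.003],
    [-0.096,-0.021,-0.003],
    [-0.096,-0.021,-0.003],
    [-0.096,-0.021,-0.003],
    [-0.096,-0.021,-0.003]
  ],
  "dp": [
    [-0.01,-0.005,0],
    [-0.01,-0.005,0],
    [-0.01,-0.005,0],
    [-0.01,-0.005,0],
    [-0.01,-0.005,0],
    [-0.01,-0.005,0],
    [-0.01,-0.005,0],
    [-0.01,-0.005,0]
  ],
  "jaw": [1,1,1,1,1,1,1,1]
}}

```text
time_s: 61.48
ee_pos: [0.5112, -0.1939, 0.309]
tcp_rot: [-0.203, 0.607, 0.752, 0.157]
ft_force: [-0.6, 0.4, -1.1]
gripper_width: 1.002
grasp_force: 0.0
```

Emit:
{"method": "servo_tool", "body": {
  "twist": [
    [-0.096,-0.021,-0.003],
    [-0.096,-0.021,-0.003],
    [-0.096,-0.021,-0.003],
    [-0.096,-0.021,-0.003],
    [-0.096,-0.021,-0.003],
    [-0.096,-0.021,-0.003],
    [-0.096,-0.021,-0.003],
    [-0.096,-0.021,-0.003]
  ],
  "dp": [
    [-0.0108,-0.0055,-0.005],
    [-0.0108,-0.0055,-0.005],
    [-0.0108,-0.0055,-0.005],
    [-0.0108,-0.0055,-0.005],
    [-0.0108,-0.0055,-0.005],
    [-0.0108,-0.0055,-0.005],
    [-0.0108,-0.0055,-0.005],
    [-0.0108,-0.0055,-0.005]
  ],
  "jaw": [1,1,1,1,1,1,1,1]
}}

```text
time_s: 62.15
ee_pos: [0.4248, -0.2379, 0.2691]
tcp_rot: [0.103, 0.633, 0.763, -0.083]
ft_force: [-0.3, -1.7, -1.8]
gripper_width: 0.999
grasp_force: 0.0
```

Emit:
{"method": "servo_tool", "body": {
  "twist": [
    [0,0,0],
    [0,0,0],
    [0,0,0],
    [0,0,0],
    [0,0,0],
    [0,0,0],
    [0,0,0],
    [0,0,0]
  ],
  "dp": [
    [0,0,0],
    [0,0,0],
    [0,0,0],
    [0,0,0],
    [0,0,0],
    [0,0,0],
    [0,0,0],
    [0,0,0]
  ],
  "jaw": [1,1,1,1,1,1,1,1]
}}

```text
time_s: 62.82
ee_pos: [0.4253, -0.2384, 0.2687]
tcp_rot: [0.101, 0.633, 0.763, -0.083]
ft_force: [0.5, -0.0, -1.1]
gripper_width: 1.0
grasp_force: 0.0
```

```bash
python3 - <<'E'
from h import *
print(bot.state()["q"].round(3)); delta(*pick([.4414,-.3206],100.7))
for n in("wrist","top","scene"):
  for p in phones(*snap(n)): print(n,p)
E
```

```text
[ 0.489  0.554 -0.117  2.092  0.694  0.444 -0.045]
target [ 0.4256 -0.2372  0.1833] dp [ 0.0003  0.0012 -0.0854] twist [-0.0007  0.0016  0.0014] ang 0.002
wrist (array([ 0.4408, -0.3178]), np.float32(100.5), (58, 110))
```

Emit:
{"method": "servo_tool", "body": {
  "twist": [
    [0,0,0],
    [0,0,0],
    [0,0,0],
    [0,0,0],
    [0,0,0],
    [0,0,0],
    [0,0,0],
    [0,0,0]
  ],
  "dp": [
    [0,0.0012,-0.015],
    [0,0,-0.015],
    [0,0,-0.015],
    [0,0,-0.015],
    [0,0,-0.014],
    [0,0,-0.008],
    [0,0,-0.003],
    [0,0,0]
  ],
  "jaw": [1,1,1,1,1,1,1,1]
}}

```text
time_s: 63.63
ee_pos: [0.4254, -0.2366, 0.1831]
tcp_rot: [0.1, 0.633, 0.763, -0.083]
ft_force: [-0.9, 0.4, -0.2]
gripper_width: 1.0
grasp_force: 0.0
```

Emit:
{"method": "servo_tool", "body": {
  "twist": [
    [0,0,0],
    [0,0,0],
    [0,0,0],
    [0,0,0],
    [0,0,0],
    [0,0,0],
    [0,0,0],
    [0,0,0]
  ],
  "dp": [
    [0,0,0],
    [0,0,0],
    [0,0,0],
    [0,0,0],
    [0,0,0],
    [0,0,0],
    [0,0,0],
    [0,0,0]
  ],
  "jaw": [0.6,0.4,0.3,0.2,0.1,0,-0.5,-1]
}}

```text
time_s: 64.3
ee_pos: [0.4253, -0.237, 0.184]
tcp_rot: [0.101, 0.633, 0.763, -0.083]
ft_force: [-0.2, 0.5, 2.8]
gripper_width: 0.616
grasp_force: 30.0
```

Emit:
{"method": "servo_tool", "body": {
  "twist": [
    [0,0,0],
    [0,0,0],
    [0,0,0],
    [0,0,0],
    [0,0,0],
    [0,0,0],
    [0,0,0],
    [0,0,0]
  ],
  "dp": [
    [0,0,0],
    [0,0,0],
    [0,0,0.01],
    [0,0,0.025],
    [0.02,0.01,0.025],
    [0.02,0.02,0.03],
    [0.025,0.02,0.03],
    [0.025,0.02,0.02]
  ],
  "jaw": [-1,-1,-1,-1,-1,-1,-1,-1]
}}

```text
time_s: 64.97
ee_pos: [0.5143, -0.1676, 0.3244]
tcp_rot: [0.101, 0.634, 0.762, -0.082]
ft_force: [2.1, -0.5, -2.0]
gripper_width: 0.619
grasp_force: 30.0
```

Emit:
{"method": "servo_tool", "body": {
  "twist": [
    [0,0,0],
    [0,0,0],
    [0,0,0],
    [0,0,0],
    [0,0,0],
    [0,0,0],
    [0,0,0],
    [0,0,0]
  ],
  "dp": [
    [0.01,0.03,0],
    [0.01,0.03,0],
    [0.01,0.03,0],
    [0.01,0.03,0],
    [0.01,0.02,0],
    [0,0.01,0],
    [0,0,0],
    [0,0,0]
  ],
  "jaw": [-1,-1,-1,-1,-1,-1,-1,-1]
}}

```text
time_s: 65.63
ee_pos: [0.5633, -0.0188, 0.3215]
tcp_rot: [0.1, 0.633, 0.763, -0.084]
ft_force: [-0.0, -0.5, -2.3]
gripper_width: 0.616
grasp_force: 30.0
```

```bash
python3 - <<'E'
from h import *
s=bot.state(); print(s["q"].round(3)); delta(*place(1,.25))
E
```

```text
[ 0.09   0.584 -0.24   1.796  0.545  0.833 -0.309]
target [0.5714 0.0768 0.2974] dp [ 0.0081  0.0956 -0.0242] twist [1.5361 0.3342 0.0451] ang 1.573
```

Emit:
{"method": "servo_tool", "body": {
  "twist": [
    [0.096,0.0209,0.0028],
    [0.096,0.0209,0.0028],
    [0.096,0.0209,0.0028],
    [0.096,0.0209,0.0028],
    [0.096,0.0209,0.0028],
    [0.096,0.0209,0.0028],
    [0.096,0.0209,0.0028],
    [0.096,0.0209,0.0028]
  ],
  "dp": [
    [0.001,0,0],
    [0.001,0,0],
    [0.001,0,0],
    [0.001,0,0],
    [0.001,0,0],
    [0.001,0,0],
    [0.001,0,0],
    [0.001,0,0]
  ],
  "jaw": [-1,-1,-1,-1,-1,-1,-1,-1]
}}

```text
time_s: 66.3
ee_pos: [0.5713, -0.0217, 0.3216]
tcp_rot: [-0.205, 0.609, 0.749, 0.159]
ft_force: [-0.6, 0.2, -3.1]
gripper_width: 0.616
grasp_force: 30.0
```

Emit:
{"method": "servo_tool", "body": {
  "twist": [
    [0.096,0.0209,0.0028],
    [0.096,0.0209,0.0028],
    [0.096,0.0209,0.0028],
    [0.096,0.0209,0.0028],
    [0.096,0.0209,0.0028],
    [0.096,0.0209,0.0028],
    [0.096,0.0209,0.0028],
    [0.096,0.0209,0.0028]
  ],
  "dp": [
    [0,0,0],
    [0,0,0],
    [0,0,0],
    [0,0,0],
    [0,0,0],
    [0,0,0],
    [0,0,0],
    [0,0,0]
  ],
  "jaw": [-1,-1,-1,-1,-1,-1,-1,-1]
}}

```text
time_s: 66.97
ee_pos: [0.5717, -0.0215, 0.3203]
tcp_rot: [-0.479, 0.491, 0.623, 0.376]
ft_force: [-0.7, 0.4, -0.9]
gripper_width: 0.62
grasp_force: 30.0
```

Emit:
{"method": "servo_tool", "body": {
  "twist": [
    [0,0,0],
    [0,0,0],
    [0,0,0],
    [0,0,0],
    [0,0,0],
    [0,0,0],
    [0,0,0],
    [0,0,0]
  ],
  "dp": [
    [0,0.018,-0.005],
    [0,0.018,-0.005],
    [0,0.018,-0.005],
    [0,0.018,-0.005],
    [0,0.018,-0.004],
    [0,0.006,0],
    [0,0,0],
    [0,0,0]
  ],
  "jaw": [-1,-1,-1,-1,-1,-1,-1,-1]
}}

```text
time_s: 67.63
ee_pos: [0.5723, 0.0763, 0.2974]
tcp_rot: [-0.478, 0.49, 0.624, 0.375]
ft_force: [-0.0, -0.6, -1.9]
gripper_width: 0.619
grasp_force: 30.0
```

Emit:
{"method": "servo_tool", "body": {
  "twist": [
    [0,0,0],
    [0,0,0],
    [0,0,0],
    [0,0,0],
    [0,0,0],
    [0,0,0],
    [0,0,0],
    [0,0,0]
  ],
  "dp": [
    [0,0,0],
    [0,0,0],
    [0,0,0],
    [0,0,0],
    [0,0,0],
    [0,0,0],
    [0,0,0],
    [0,0,0]
  ],
  "jaw": [-1,-1,-1,-1,-1,-1,-1,-1]
}}

```text
time_s: 68.3
ee_pos: [0.572, 0.0781, 0.2982]
tcp_rot: [-0.479, 0.489, 0.624, 0.376]
ft_force: [-0.4, -1.3, -1.4]
gripper_width: 0.62
grasp_force: 30.0
```

```bash
python3 - <<'E'
from h import *
s=bot.state(); print(s["q"].round(3)); delta(*place(1,.107)); C,i=snap("top"); held(C,i)
E
```

```text
[ 0.619  1.085 -1.105  1.723 -0.514  0.899  0.413]
target [0.5714 0.0768 0.1544] dp [-0.0007 -0.0013 -0.1439] twist [-0.001   0.0001  0.0027] ang 0.003
down vec [-0.     0.001 -1.   ] G [0.5297 0.2498 0.251 ] hull [[202.0, 269.0], [198.0, 270.0], [184.0, 267.0], [180.0, 242.0], [184.0, 241.0], [198.0, 247.0]]
dark in hull 0.73 dark ring outside 0.30
dark bbox 174 209 238 276 rect ((190.63861083984375, 257.3861389160156), (36.91587829589844, 33.83126449584961), 84.2894058227539)
```

Emit:
{"method": "servo_tool", "body": {
  "twist": [
    [0,0,0.002],
    [0,0,0],
    [0,0,0],
    [0,0,0],
    [0,0,0],
    [0,0,0],
    [0,0,0],
    [0,0,0]
  ],
  "dp": [
    [-0.0007,-0.0013,-0.013],
    [0,0,-0.013],
    [0,0,-0.013],
    [0,0,-0.013],
    [0,0,-0.013],
    [0,0,-0.007],
    [0,0,0],
    [0,0,0]
  ],
  "jaw": [-1,-1,-1,-1,-1,-1,-1,-1]
}}

```text
time_s: 69.02
ee_pos: [0.5713, 0.077, 0.2258]
tcp_rot: [-0.48, 0.488, 0.624, 0.375]
ft_force: [0.7, 0.4, -1.7]
gripper_width: 0.621
grasp_force: 30.0
```

```bash
python3 - <<'E'
from h import *
delta(*place(1,.107))
E
```

```text
target [0.5714 0.0768 0.1544] dp [ 0.     -0.0002 -0.0714] twist [-0.002  -0.0012  0.0007] ang 0.002
```

Emit:
{"method": "servo_tool", "body": {
  "twist": [
    [0,0,0],
    [0,0,0],
    [0,0,0],
    [0,0,0],
    [0,0,0],
    [0,0,0],
    [0,0,0],
    [0,0,0]
  ],
  "dp": [
    [0,0,-0.007],
    [0,0,-0.007],
    [0,0,-0.007],
    [0,0,-0.007],
    [0,0,0],
    [0,0,0],
    [0,0,0],
    [0,0,0]
  ],
  "jaw": [-1,-1,-1,-1,-1,-1,-1,-1]
}}

```text
time_s: 69.68
ee_pos: [0.5714, 0.0769, 0.1987]
tcp_rot: [-0.48, 0.488, 0.625, 0.376]
ft_force: [-0.1, 1.0, -1.7]
gripper_width: 0.616
grasp_force: 30.0
```

Emit:
{"method": "servo_tool", "body": {
  "twist": [
    [0,0,0],
    [0,0,0],
    [0,0,0],
    [0,0,0],
    [0,0,0],
    [0,0,0],
    [0,0,0],
    [0,0,0]
  ],
  "dp": [
    [0,0,-0.007],
    [0,0,-0.007],
    [0,0,-0.007],
    [0,0,-0.007],
    [0,0,-0.005],
    [0,0,-0.004],
    [0,0,-0.002],
    [0,0,0]
  ],
  "jaw": [-1,-1,-1,-1,-1,-1,-1,-1]
}}

```text
time_s: 70.35
ee_pos: [0.5713, 0.0768, 0.1586]
tcp_rot: [-0.48, 0.489, 0.625, 0.375]
ft_force: [0.1, -0.3, -1.0]
gripper_width: 0.617
grasp_force: 30.0
```

Emit:
{"method": "servo_tool", "body": {
  "twist": [
    [0,0,0],
    [0,0,0],
    [0,0,0],
    [0,0,0],
    [0,0,0],
    [0,0,0],
    [0,0,0],
    [0,0,0]
  ],
  "dp": [
    [0,0,-0.0005],
    [0,0,-0.0005],
    [0,0,-0.0005],
    [0,0,-0.0005],
    [0,0,-0.0005],
    [0,0,0],
    [0,0,0],
    [0,0,0]
  ],
  "jaw": [-1,-1,-1,-1,-1,-1,-1,-1]
}}

```text
time_s: 71.02
ee_pos: [0.5714, 0.0768, 0.1567]
tcp_rot: [-0.48, 0.488, 0.625, 0.375]
ft_force: [0.0, 0.5, -2.1]
gripper_width: 0.617
grasp_force: 30.0
```

Emit:
{"method": "servo_tool", "body": {
  "twist": [
    [0,0,0],
    [0,0,0],
    [0,0,0],
    [0,0,0],
    [0,0,0],
    [0,0,0],
    [0,0,0],
    [0,0,0]
  ],
  "dp": [
    [0,0,-0.0005],
    [0,0,-0.0005],
    [0,0,0],
    [0,0,-0.0005],
    [0,0,0],
    [0,0,0],
    [0,0,0],
    [0,0,0]
  ],
  "jaw": [-1,-1,-1,-1,-1,-1,-1,-1]
}}

```text
time_s: 71.68
ee_pos: [0.5713, 0.077, 0.1557]
tcp_rot: [-0.48, 0.488, 0.625, 0.376]
ft_force: [-0.1, -0.0, 1.9]
gripper_width: 0.618
grasp_force: 30.0
```

Emit:
{"method": "servo_tool", "body": {
  "twist": [
    [0,0,0],
    [0,0,0],
    [0,0,0],
    [0,0,0],
    [0,0,0],
    [0,0,0],
    [0,0,0],
    [0,0,0]
  ],
  "dp": [
    [0,0,-0.0005],
    [0,0,0],
    [0,0,-0.0005],
    [0,0,0],
    [0,0,0],
    [0,0,0],
    [0,0,0],
    [0,0,0]
  ],
  "jaw": [-1,-1,-1,-1,-1,-1,-1,-1]
}}

```text
time_s: 72.35
ee_pos: [0.5713, 0.0773, 0.1553]
tcp_rot: [-0.481, 0.488, 0.624, 0.376]
ft_force: [-0.0, -1.6, 5.8]
gripper_width: 0.619
grasp_force: 30.0
```

Emit:
{"method": "servo_tool", "body": {
  "twist": [
    [0,0,0],
    [0,0,0],
    [0,0,0],
    [0,0,0],
    [0,0,0],
    [0,0,0],
    [0,0,0],
    [0,0,0]
  ],
  "dp": [
    [0,0,0],
    [0,0,0],
    [0,0,0],
    [0,0,0],
    [0,0,0],
    [0,0,0],
    [0,0,0],
    [0,0,0]
  ],
  "jaw": [0.25,0.3,0.35,0.45,0.5,0.5,0.5,0.5]
}}

```text
time_s: 73.02
ee_pos: [0.5713, 0.0768, 0.1541]
tcp_rot: [-0.48, 0.489, 0.625, 0.375]
ft_force: [-0.1, 0.2, -0.5]
gripper_width: 0.75
grasp_force: 0.0
```

Emit:
{"method": "servo_tool", "body": {
  "twist": [
    [0,0,0],
    [0,0,0],
    [0,0,0],
    [0,0,0],
    [0,0,0],
    [0,0,0],
    [0,0,0],
    [0,0,0]
  ],
  "dp": [
    [0.0012,-0.005,0.0013],
    [0.0024,-0.01,0.0026],
    [0.0024,-0.01,0.0026],
    [0.0036,-0.015,0.004],
    [0.0036,-0.015,0.004],
    [0.0048,-0.02,0.01],
    [0.0048,-0.02,0.03],
    [0.0048,-0.02,0.03]
  ],
  "jaw": [0.5,0.5,0.5,0.5,0.5,0.5,0.5,0.5]
}}

```text
time_s: 73.68
ee_pos: [0.599, -0.0408, 0.2386]
tcp_rot: [-0.48, 0.49, 0.624, 0.375]
ft_force: [0.8, 0.1, -0.3]
gripper_width: 0.748
grasp_force: 0.0
```

Emit:
{"method": "servo_tool", "body": {
  "twist": [
    [0,0,0],
    [0,0,0],
    [0,0,0],
    [0,0,0],
    [0,0,0],
    [0,0,0],
    [0,0,0],
    [0,0,0]
  ],
  "dp": [
    [0,-0.025,0.03],
    [0,-0.025,0.03],
    [0,-0.025,0.01],
    [0,-0.03,0],
    [0,-0.03,0],
    [0,-0.03,0],
    [0,-0.03,0],
    [0,-0.03,0]
  ],
  "jaw": [0.5,0.5,0.5,0.5,0.5,0.5,0.5,0.5]
}}

```text
time_s: 74.35
ee_pos: [0.5982, -0.2662, 0.3092]
tcp_rot: [-0.479, 0.489, 0.625, 0.375]
ft_force: [0.6, -0.8, -0.7]
gripper_width: 0.752
grasp_force: 0.0
```

Emit:
{"method": "servo_tool", "body": {
  "twist": [
    [0,0,0],
    [0,0,0],
    [0,0,0],
    [0,0,0],
    [0,0,0],
    [0,0,0],
    [0,0,0],
    [0,0,0]
  ],
  "dp": [
    [0,-0.01,0],
    [0,0,0],
    [0,0,0],
    [0,0,0],
    [0,0,0],
    [0,0,0],
    [0,0,0],
    [0,0,0]
  ],
  "jaw": [0.5,0.5,0.5,0.5,0.5,0.5,0.5,0.5]
}}

```text
time_s: 75.02
ee_pos: [0.5991, -0.2724, 0.3088]
tcp_rot: [-0.48, 0.488, 0.625, 0.375]
ft_force: [-1.0, 0.8, -0.4]
gripper_width: 0.751
grasp_force: 0.0
```

```bash
python3 - <<'E'
from h import *
[stood(k) for k in(4,3,2,1,0)]
C,im=snap("top"); i0=cv2.imread("pics/top0.png")
# tray, driver, jar and rack knob area vs start
for n,(u0,v0,u1,v1) in dict(tray=(340,155,405,200),driver=(265,155,302,210),jar=(203,175,230,202),knobscale=(232,238,268,292)).items():
    d=cv2.absdiff(im,i0)[v0:v1,u0:u1].max(2); print(n,"changed px",int((d>40).sum()))
for p in phones(C,im): print(p)
E
```

```text
top slot 4 dark 0.91 hull [164. 257. 178. 280.] dark bbox (np.int64(161), np.int64(255), np.int64(182), np.int64(284))
scene slot 4 dark 0.82 hull [448. 139. 473. 168.] dark bbox (np.int64(444), np.int64(139), np.int64(474), np.int64(171))
top slot 3 dark 0.94 hull [175. 254. 189. 277.] dark bbox (np.int64(171), np.int64(252), np.int64(193), np.int64(280))
scene slot 3 dark 0.88 hull [440. 144. 465. 174.] dark bbox (np.int64(436), np.int64(143), np.int64(469), np.int64(178))
top slot 2 dark 0.95 hull [186. 251. 200. 275.] dark bbox (np.int64(182), np.int64(250), np.int64(204), np.int64(277))
scene slot 2 dark 0.87 hull [432. 150. 457. 180.] dark bbox (np.int64(427), np.int64(147), np.int64(460), np.int64(182))
top slot 1 dark 0.92 hull [198. 249. 211. 272.] dark bbox (np.int64(193), np.int64(250), np.int64(213), np.int64(275))
scene slot 1 dark 0.87 hull [424. 156. 448. 186.] dark bbox (np.int64(421), np.int64(153), np.int64(452), np.int64(188))
top slot 0 dark 0.31 hull [209. 246. 222. 270.] dark bbox (np.int64(204), np.int64(248), np.int64(223), np.int64(272))
scene slot 0 dark 0.63 hull [415. 162. 440. 192.] dark bbox (np.int64(413), np.int64(159), np.int64(443), np.int64(196))
tray changed px 123
driver changed px 0
jar changed px 0
knobscale changed px 48
```

```bash
python3 -c "
from workcell import bot
print(bot.job_done())"
```

```text
the job is handed in; nothing more can be done
None
```

I set the rack's pointer on the thick mark, stood all four phones upright on the floor in slots 4, 3, 2 and 1, and handed the job in after about 75 s of the 210 s limit. The driver and jar look unmoved in the final image; the tray area showed a small image change I took for the arm's shadow and did not check further.

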